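# Slide a standing battery into the charger bay and start the charge

### The job

Push the tall motorcycle battery along the bench, low near its base so that it slides upright and never tips, until it stands squarely in the bay of the bench charger, right home against the back stop. Then press the charger's start button fully down with a fingertip and let it come up again. Do not lift or carry the battery, do not press the button before the battery is home, and leave everything else on the bench where it is.

Things in the scene. Friction and masses are not known exactly. Their poses are not given: they have to be found in the camera images.
- battery: tall motorcycle battery, whitish case, black top, 60 mm (x) x 120 mm (y) x 110 mm (z), 1.3 to 1.9 kg, standing loose on the bench in front of the bay, its -x face (120 mm wide, flat, upright) away from the bay and roughly square to it. Origin at the centre of its underside, z up. It slides on the bench with 6 to 14 N; pushed higher than about 40 mm it may tip
- dock: bench charger, fixed: a low steel bay open to its -x side, grey charger housing behind it (x = 41 to 156 mm, 150 mm wide, 62 mm high). Origin on the bench where the centre of the battery's underside must be when home; x points into the bay, and the battery's x must then point the same way. No floor plate: the battery slides on the bench; once home its rear face is at x = -30 mm
- bay_stop (a point): foot of the bay's back stop, at the middle of its face (dock x = 30 mm, y = 0); the stop is 50 mm high and 156 mm wide. From it two side rails, 30 mm high and 140 mm apart inside, run towards the open side to dock x = -15 mm, then flare out to about 163 mm apart at x = -42 mm. Rails are 8 mm thick
- start_top (a point): centre of the top of the start button on top of the charger housing (115 mm from the dock's origin along x, y = 0): a black round button 32 mm across, in a grey surround, pressed straight down
- start (a joint): travel of the start button in m: 0 up, 0.006 fully down against a spring that takes 5 N there; springs back when let go
- old_battery: a second battery, black, lower and wider (140 x 90 x 75 mm), a bystander; origin at the centre of its underside
- jar: jar with a metal cap, 66 mm across, 90 mm tall, standing beside the bay, a bystander; origin at the centre of its underside
- screwdriver: screwdriver, 200 mm long, lying beside the lane to the bay, a bystander; its x axis runs from handle to blade
- pulley: bare steel belt pulley, 60 mm across, 44 mm tall, a bystander; origin at the centre of its underside
- can: plain steel can, 66 mm across, 100 mm tall, a bystander; origin at the centre of its underside
- alternator: car alternator, 124 mm across, 122 mm tall, standing on its pulley, a bystander; origin at the centre of its underside
There are look-alikes about, which are no part of the job. What is shaped like the battery but purple or yellow is not meant.

How it is judged:
By the outcome, as a careful person would: the job done as asked, in the order asked, and still so for the second after the job is handed in, with the robot touching nothing.
It also fails if it takes over 64 s, if anything falls off the work surface, if the arm or the gripper's body presses on something with over 40 N, if the wrist force passes 120 N, or if a joint passes its speed limit or range.

### The arm

A 6-joint arm with a two-finger parallel gripper is mounted at the origin on the work surface. World frame = base frame: x ahead of the robot, y to its left, z up, the work surface at z = 0. Lengths are in mm, angles in rad, forces in N, time in s.
With the tool pointing down it reaches from about 350 to 975 mm from the base axis. Payload 4.9 kg.
Tool frame: the origin (TCP) lies at the centre of the arm's flange, where the gripper is bolted on; the fingertips stand 173 mm ahead of it and the grasp point (between the pads) lies 155 mm ahead of it (arm.nose_length is the distance from the TCP to the fingertips, in mm); z points along the fingers, x is the direction in which the jaws open and shut, and the axes are right-handed (so a half turn about z gives the same grasp; the last joint's range is limited). The gripper opens to 85 mm and grips with 20 to 120 N. Pads are 22 mm wide; open, the fingers measure 114 mm over their backs; the gripper's body (76 mm by 85 mm) begins 54 mm behind the grasp point. The pads swing forward as they close: fully open they stand 13 mm farther back than shut.
Start: joints at [-1.417, 0.053, 1.613, -0, 1.476, -0.119], TCP at [168.389, -601.871, 404.704] pointing down, gripper open.
Joint ranges: [-3.01, 3.01], [-1.01, 2.22], [0.06, 2.58], [-1.02, 4.17], [0.09, 2.62], [-3.14, 3.14]. Speed limits (rad/s): [2.57, 2.57, 3.14, 3.14, 3.14, 3.14].

### API

Orientations are given as a rotation vector (axis times angle).
In Python, from rig import arm, snapshot, sign_off gives the robot as it stands.
- The arm moves only by the tool apply_moves, never from a script. Its argument "motion" is a list that holds one entry, the list of rows, each a list of 5 numbers: the closure, from 0 (fully open) to 1 (shut), then the shift along the tool's x, y, z in mm, then the turn about the tool's z in rad. In form: [[[gripper, dx, dy, dz, roll], ...]]. A call has 1 to 20 rows; each row shifts and turns the commanded pose from where the row before left it, along the tool's axes as they then stand; what a row does not reach is not made up. A row lasts 1/8 s, in which the tool goes at most 62.5 mm and 10.7 degrees, less where a joint would pass 70% of its speed; a pose out of reach is approached as far as the arm can. A call is refused whole if a number of a shift passes 62.5 or a number of a turn 0.188, either way. A call with a gripper value outside its range is refused whole. The fingers move at their own pace and stop on an object; "force" is the grip in N (left out, the last holds). Time passes only in rows, so rows that do not move let the fingers close. It gives the time, the measured TCP pose, the force and the opening at its end, in the units of the state.
- arm.observe(): the state, without advancing time (a new reading comes with each control period).
- snapshot(name): name is "side" or "top" or "wrist"; returns a dict with "image" (400x640x3 uint8, red, green, blue), "K" (3x3 intrinsics, pixels), "xyz" and "rotation" of the camera in the world. Camera axes: x right, y down, z forward; pixel columns grow to the right and rows downward; lengths in mm; the calibration is good to about 2 mm. A picture is of the moment at which its call begins. There is no depth.
- sign_off(): hands the job in, once; it reports no verdict.
The state is a dict: "time": time; "joints": joint angles; "joint_velocities": joint speeds; "joint_efforts": joint torques, N m; "position": TCP position; "eef_rot": TCP orientation; "force": force on the tool from outside, world axes, zero at the start; "moment": the same for the moment, N m; "width": finger opening in mm.
Only numpy, scipy, OpenCV 4.12 (cv2) and the standard library are available. Lean on these libraries where they do the work, as an engineer would, in place of code of your own. Each camera call takes 0.05 s, during which the arm holds its last target.

## Working session

There is one attempt and no reset: what is moved stays moved. The work goes in short steps, Python scripts to look and compute and a tool call to move; the robot and the scene stay as the last step left them, time stands still between calls to the robot, and variables do not carry over. Pictures are saved under pics/ and viewed, and the job is handed in when it is done.

Besides the shell and the picture viewer there is one more tool, called after "Call:" by a JSON object that holds its "fn" and its "kwargs". apply_moves: Moves the arm, as the interface text tells. Its arguments: {"type":"object","properties":{"motion":{"type":"array"},"force":{"type":"number"}},"required":["motion"]}

```bash
mkdir -p pics; ls; cat > h.py <<'E'
import numpy as np, cv2, json
from rig import arm, snapshot, sign_off
def take(n,f):
    s=snapshot(n); cv2.imwrite('pics/'+f+'.png',cv2.cvtColor(s['image'],cv2.COLOR_RGB2BGR))
    np.savez('pics/'+f+'.npz',K=s['K'],xyz=s['xyz'],R=s['rotation'],im=s['image']); return s
def Rm(r):
    r=np.array(r,float)
    return cv2.Rodrigues(r)[0] if r.size==3 else r.reshape(3,3)
def load(f): return np.load('pics/'+f+'.npz')
def pix2z(f,u,v,z):
    d=load(f); R=Rm(d['R']); ray=R@np.linalg.inv(d['K'])@np.array([u,v,1.]); c=d['xyz'].ravel()
    return c+ray*(z-c[2])/ray[2]
def proj(f,p):
    d=load(f); R=Rm(d['R']); q=d['K']@(R.T@(np.array(p,float)-d['xyz'].ravel())); return q[:2]/q[2]
E
python3 - <<'E'
from h import *
for n in ['top','side','wrist']:
    s=take(n,n+'0'); print(n,s['xyz'],s['rotation'],s['K'])
print(arm.observe())
E
```

```text
pics
top [410.71359358  50.36563296 992.57612127] [-2.1474348   2.1007657  -0.21717912] [[404.86510987   0.         317.8194608 ]
 [  0.         404.86510987 199.08202727]
 [  0.           0.           1.        ]]
side [ 376.10112442 -674.01362151  722.85635375] [-2.24838639  0.33471872 -0.13166489] [[403.30145222   0.         324.13976664]
 [  0.         403.30145222 194.85730785]
 [  0.           0.           1.        ]]
wrist [ 242.773769   -581.09017279  372.21160038] [ 2.30191876 -1.74671678 -0.26906149] [[290.82242941   0.         319.6486134 ]
 [  0.         290.82242941 197.61191744]
 [  0.           0.           1.        ]]
{'time': 0.15, 'joints': array([-1.41697673e+00,  5.32453430e-02,  1.61395823e+00, -1.89097606e-06,
        1.47599003e+00, -1.18992599e-01]), 'joint_velocities': array([ 0.00036148, -0.00168095, -0.00440865,  0.00209446, -0.00062424,
        0.00073825]), 'joint_efforts': array([ 3.10822115e-04, -3.94243276e+01, -3.70720482e+01, -2.07682428e-04,
        4.64850702e-03, -1.43025704e-05]), 'position': array([ 168.3743471 , -601.68601871,  403.73249356]), 'eef_rot': array([-2.50200086e+00,  1.89805550e+00,  1.81031736e-03]), 'force': array([ 0.52108441,  0.20605059, -0.34890556]), 'moment': array([-0.01266619,  0.04744066, -0.00502073]), 'width': 85.3937424163392}
```

View pics/top0.png

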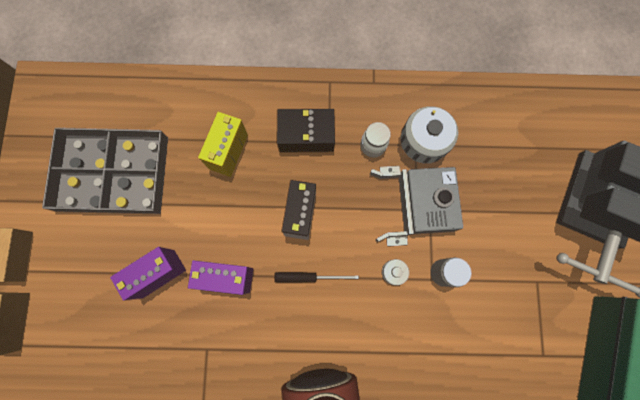

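View pics/side0.png

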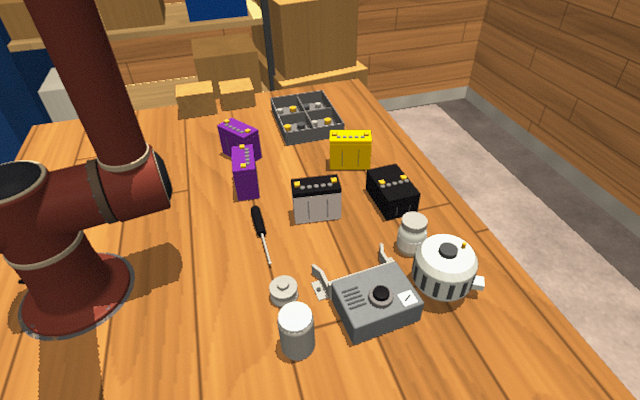

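```bash
python3 - <<'E'
from h import *
a=load('top0')['im'][150:270,260:480]; cv2.imwrite('pics/c1.png',cv2.cvtColor(cv2.resize(a,None,fx=3.6,fy=3.6,interpolation=cv2.INTER_CUBIC),cv2.COLOR_RGB2BGR))
a=load('side0')['im'][160:360,240:480]; cv2.imwrite('pics/c2.png',cv2.cvtColor(cv2.resize(a,None,fx=3,fy=3,interpolation=cv2.INTER_CUBIC),cv2.COLOR_RGB2BGR))
E
```

```text
(no output)
```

View pics/c1.png

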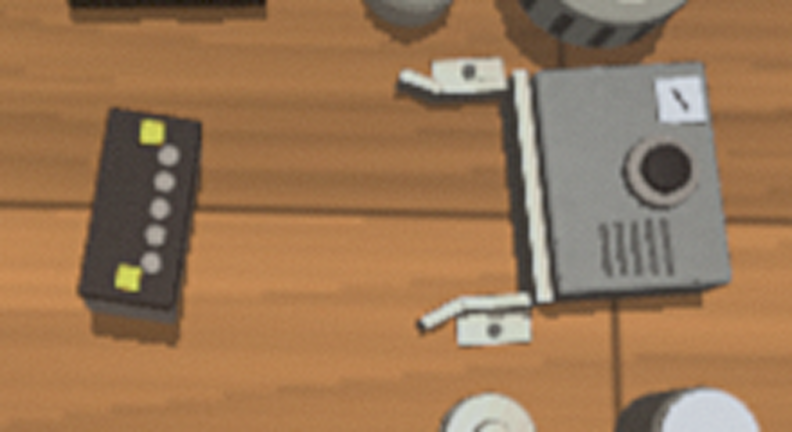

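View pics/c2.png

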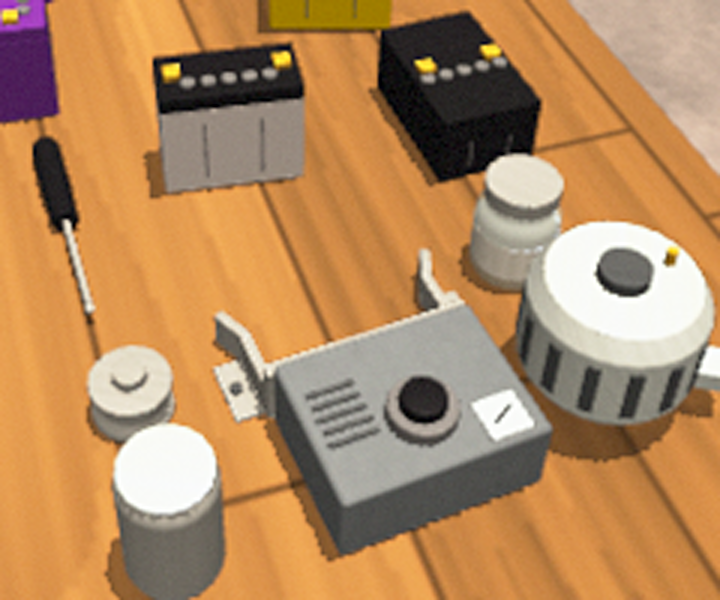

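```bash
cat > fit.py <<'E'
from h import *
from scipy.optimize import least_squares
def fit(model,obs,x0,fix=None):
    # model (n,3) ; obs list of (img, idx, u,v)
    def res(p):
        c,s=np.cos(p[2]),np.sin(p[2]); r=[]
        for f,i,u,v in obs:
            m=model[i]; w=[p[0]+c*m[0]-s*m[1],p[1]+s*m[0]+c*m[1],m[2]]
            r+=list(proj(f,w)-[u,v])
        return np.array(r)
    o=least_squares(res,x0,x_scale=[10,10,.1]); return o.x,res(o.x).reshape(-1,2)
BAT=np.array([[-30,60,110],[30,60,110],[30,-60,110],[-30,-60,110]],float)
HOU=np.array([[41,75,62],[156,75,62],[156,-75,62],[41,-75,62],[115,0,70]],float)
E
python3 - <<'E'
from fit import *
np.set_printoptions(precision=2,suppress=True)
t=lambda x,y:(x/3.6+260-.36,y/3.6+150-.36)
s=lambda x,y:(x/3+240-.33,y/3+160-.33)
B=[(110,107),(202,122),(175,308),(79,293)]
Bs=[(153,60),(158,113),(303,97),(297,45)]
print([pix2z('top0',*t(*p),110)[:2] for p in B])
print([pix2z('side0',*s(*p),110)[:2] for p in Bs])
H=[(537,72),(705,62),(731,282),(553,297)]
Hs={3:(275,372),0:(463,305),1:(549,452),2:(340,502)}
print([pix2z('top0',*t(*p),62)[:2] for p in H])
print({k:pix2z('side0',*s(*p),62)[:2] for k,p in Hs.items()})
print('button',pix2z('top0',*t(666,168),72),pix2z('side0',*s(424,398),72))
# top cam labels: dock x -> image right(-y world). dock y -> image up(+x)
ot=[('top0',i,*t(*p)) for i,p in enumerate(B)]
# side: near-left in image?
os_=[('side0',i,*s(*p)) for i,p in zip([3,2,1,0],Bs)]
for o in (ot,os_,ot+os_): 
    x,r=fit(BAT,o,[450,80,-1.57]); print('bat',x,abs(r).max())
oh=[('top0',i,*t(*p)) for i,p in enumerate(H)]; ohs=[('side0',i,*s(*p)) for i,p in Hs.items()]
for o in (oh,ohs,oh+ohs):
    x,r=fit(HOU,o,[450,-100,-1.57]); print('dock',x,abs(r).max())
# others, rough
for n,u,v,z in [('jar',376,133,90),('pul',397,272,44),('can',456,272,100),('alt',432,130,122),('sdtip',358,277,8),('sdh',276,277,12),('old',306,118,75)]: print(n,pix2z('top0',u,v,z))
E
```

```text
[array([627.49, 106.01]), array([619.26,  48.54]), array([503.11,  62.39]), array([510.94, 120.87])]
[array([509.82, 109.53]), array([498.52,  42.25]), array([612.79,  26.42]), array([629.36,  92.65])]
[array([ 669.83, -172.51]), array([ 679.4 , -284.48]), array([ 532.82, -294.72]), array([ 520.56, -179.44])]
{3: array([ 522.62, -188.16]), 0: array([ 666.82, -171.85]), 1: array([ 669.08, -298.6 ]), 2: array([ 531.54, -293.16])}
button [ 604.8  -252.36   72.  ] [ 606.38 -243.9    72.  ]
bat [565.28  84.44  -1.7 ] 0.7626276580077445
bat [562.46  67.46  -1.73] 1.4333127038615316
bat [564.87  80.26  -1.71] 4.601976431983331
dock [ 593.65 -134.5    -1.5 ] 1.2085558170120692
dock [ 593.63 -139.18   -1.53] 3.8809870803302715
dock [ 593.82 -136.8    -1.51] 5.592711665522472
jar [749.3  -90.47  90.  ]
pul [ 429.36 -143.94   44.  ]
can [ 430.96 -261.32  100.  ]
alt [ 747.72 -213.16  122.  ]
sdtip [416.34 -57.65   8.  ]
sdh [412.25 137.79  12.  ]
old [788.63  75.42  75.  ]
```

```bash
cat >> h.py <<'E'
np.set_printoptions(precision=2,suppress=True)
def pose():
    o=arm.observe(); R=Rm(o['eef_rot']); return o,np.array(o['position']),R,np.arctan2(R[1,0],R[0,0])
def plan(x,y,z,yaw):
    o,p,R,a=pose(); Rt=np.array([[np.cos(yaw),np.sin(yaw),0],[np.sin(yaw),-np.cos(yaw),0],[0,0,-1]])
    d=Rt.T@(np.array([x,y,z])-p); print('t %.2f pos'%o['time'],p,'yaw %.3f roll %.3f'%(a,-(yaw-a)),'shift(after roll)',d)
E
python3 -c "
from h import *
plan(575,200,400,-1.5)"
```

```text
t 0.15 pos [ 168.37 -601.69  403.73] yaw -1.298 roll 0.202 shift(after roll) [-770.91 -462.32    3.73]
```

Call:
{"fn": "apply_moves", "kwargs": {"motion": [[[0,0,0,0,0.1],[0,0,0,0,0.1],[0,-42.8,-25.7,0,0],[0,-42.8,-25.7,0,0],[0,-42.8,-25.7,0,0],[0,-42.8,-25.7,0,0],[0,-42.8,-25.7,0,0],[0,-42.8,-25.7,0,0],[0,-42.8,-25.7,0,0],[0,-42.8,-25.7,0,0],[0,-42.8,-25.7,0,0],[0,-42.8,-25.7,0,0],[0,-42.8,-25.7,0,0],[0,-42.8,-25.7,0,0],[0,-42.8,-25.7,0,0],[0,-42.8,-25.7,0,0],[0,-42.8,-25.7,0,0],[0,-42.8,-25.7,0,0],[0,-42.8,-25.7,0,0],[0,-42.8,-25.7,0,0]]]}}

```text
time: 2.65
position: [574.2, 201.8, 404.3]
eef_rot: [2.301, -2.138, -0.0]
force: [1.3, -0.5, -0.4]
width: 85.4
```

```bash
python3 - <<'E'
from h import *
plan(575,200,400,-1.5); print(arm.observe()['joints'])
take('side','side1'); take('wrist','wrist1')
a=cv2.imread('pics/side1.png'); b=cv2.imread('pics/wrist1.png')
cv2.imwrite('pics/s1.png',cv2.resize(a,None,fx=1.25,fy=1.25)); 
E
```

```text
t 2.65 pos [574.18 201.77 404.29] yaw -1.498 roll 0.002 shift(after roll) [ 1.82 -0.69  4.29]
[ 0.22  0.01  1.65 -0.    1.47  1.71]
```

View pics/s1.png

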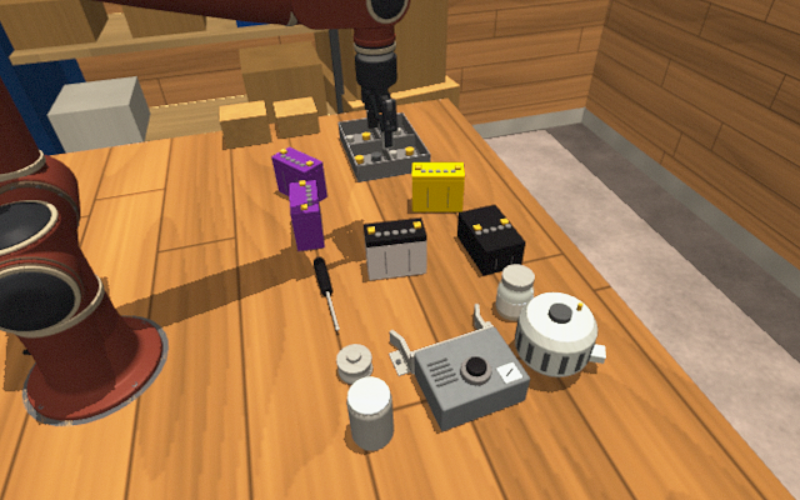

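View pics/wrist1.png

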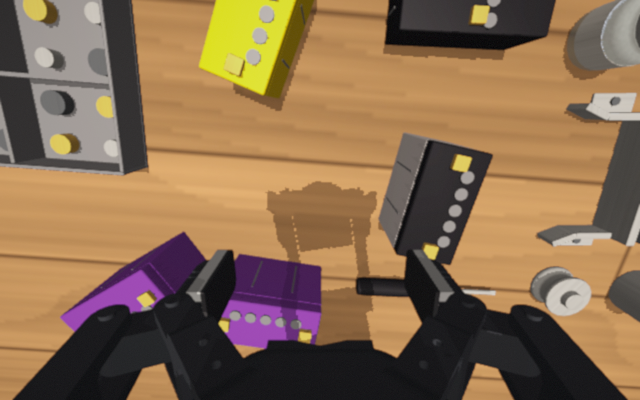

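```bash
python3 - <<'E'
from h import *
d=load('wrist1'); o,p,R,a=pose(); im=d['im'].copy()
print('cam in tool',R.T@(d['xyz']-p)); print(R.T@Rm(d['R']))
for z,col in [(160,(255,0,0)),(130,(0,255,0)),(100,(0,255,255)),(60,(255,0,255))]:
  for x in (43,57,75):
    q=[proj('wrist1',p+R@np.array([x,y,z])) for y in (-11,0,11)]
    print(z,x,np.round(q).tolist())
    for u in q: cv2.circle(im,tuple(int(round(k*1)) for k in u),1,col,-1)
cv2.imwrite('pics/w1.png',cv2.cvtColor(cv2.resize(im[220:400,380:640],None,fx=3,fy=3,interpolation=cv2.INTER_CUBIC),cv2.COLOR_RGB2BGR))
a=load('side1')['im'][20:160,220:400];cv2.imwrite('pics/s1c.png',cv2.cvtColor(cv2.resize(a,None,fx=4,fy=4,interpolation=cv2.INTER_CUBIC),cv2.COLOR_RGB2BGR))
E
```

```text
cam in tool [ -1.99 -78.25  31.16]
[[ 1.   -0.   -0.  ]
 [ 0.    0.95  0.3 ]
 [ 0.   -0.3   0.95]]
160 43 [[412.0, 251.0], [410.0, 270.0], [408.0, 289.0]]
160 57 [[441.0, 251.0], [438.0, 270.0], [435.0, 289.0]]
160 75 [[477.0, 251.0], [474.0, 270.0], [471.0, 289.0]]
130 43 [[435.0, 286.0], [432.0, 310.0], [429.0, 332.0]]
130 57 [[471.0, 286.0], [467.0, 310.0], [463.0, 332.0]]
130 75 [[517.0, 287.0], [511.0, 310.0], [506.0, 332.0]]
100 43 [[474.0, 346.0], [468.0, 375.0], [463.0, 402.0]]
100 57 [[521.0, 347.0], [514.0, 375.0], [507.0, 402.0]]
100 75 [[583.0, 347.0], [573.0, 376.0], [564.0, 402.0]]
60 43 [[597.0, 539.0], [579.0, 578.0], [564.0, 611.0]]
60 57 [[683.0, 540.0], [660.0, 578.0], [639.0, 612.0]]
60 75 [[795.0, 540.0], [764.0, 578.0], [737.0, 612.0]]
```

View pics/w1.png

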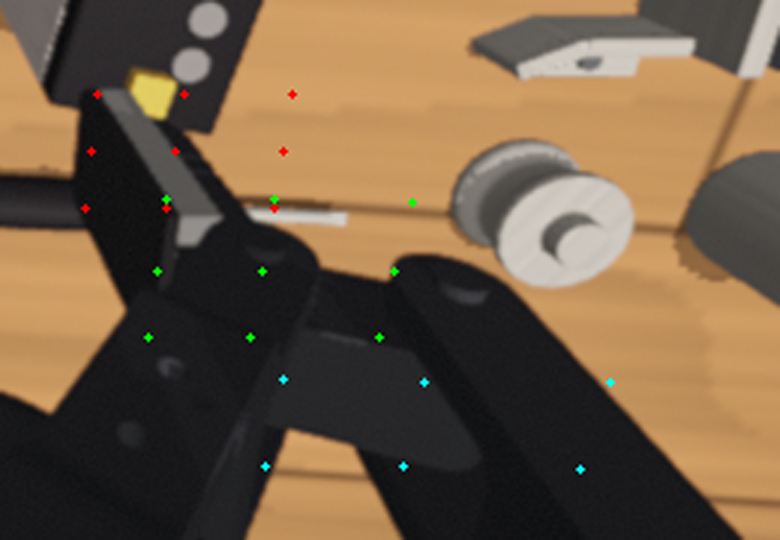

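View pics/s1c.png

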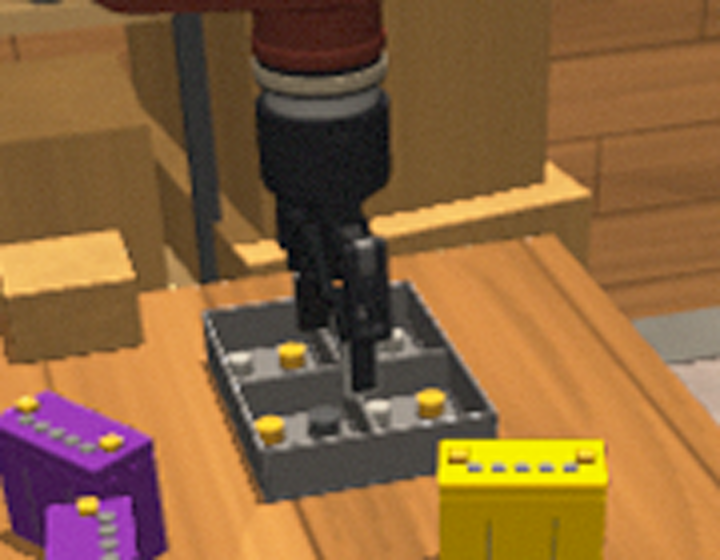

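Call:
{"fn": "apply_moves", "kwargs": {"motion": [[[0.7,0,0,0,-0.157],[0.7,0,0,0,-0.157],[0.7,0,0,0,-0.157],[0.7,0,0,0,-0.157],[0.7,0,0,0,-0.157],[0.7,0,0,0,-0.157],[0.7,0,0,0,-0.157],[0.7,0,0,0,-0.157],[0.7,0,0,0,-0.157],[0.7,0,0,0,-0.157],[0.7,0,0,0,0]]]}}

```text
time: 4.12
position: [573.5, 199.6, 404.4]
eef_rot: [3.139, 0.109, -0.001]
force: [0.0, -0.1, 0.2]
width: 25.8
```

```bash
python3 - <<'E'
from h import *
plan(557.5,194,212.5,0.07); print(arm.observe()['joints'],arm.observe()['width'])
take('wrist','wrist2')
E
```

```text
t 4.12 pos [573.51 199.58 404.38] yaw 0.070 roll -0.000 shift(after roll) [-16.36   4.45 191.88]
[ 0.21  0.01  1.66 -0.    1.48  0.14] 25.81546270738633
```

View pics/wrist2.png

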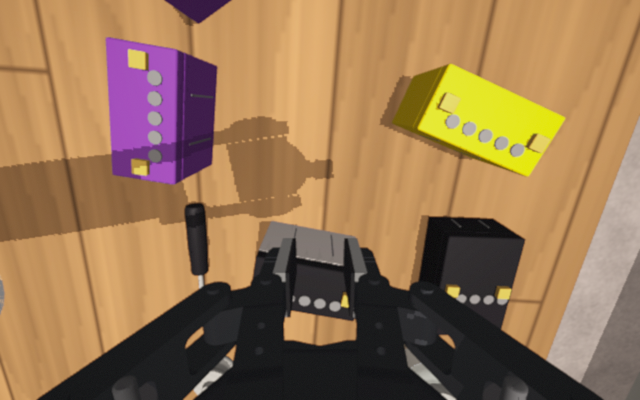

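Call:
{"fn": "apply_moves", "kwargs": {"motion": [[[0.7,-8.2,2.2,20,0],[0.7,-8.2,2.2,25,0],[0.7,0,0,30,0],[0.7,0,0,30,0],[0.7,0,0,30,0],[0.7,0,0,25,0],[0.7,0,0,20,0],[0.7,0,0,11,0],[0.7,0,0,0,0],[0.7,0,0,0,0]]]}}

```text
time: 5.42
position: [558.2, 194.7, 214.8]
eef_rot: [-3.139, -0.113, -0.003]
force: [0.7, 0.3, 0.6]
width: 25.5
```

```bash
python3 - <<'E'
from h import *
plan(557.5,194,212.5,0.07); print({k:arm.observe()[k] for k in('force','moment','width')})
take('side','side3');take('top','top3')
a=load('side3')['im'][60:260,180:450];cv2.imwrite('pics/s3c.png',cv2.cvtColor(cv2.resize(a,None,fx=2.9,fy=2.9,interpolation=cv2.INTER_CUBIC),cv2.COLOR_RGB2BGR))
E
```

```text
t 5.42 pos [558.24 194.69 214.83] yaw 0.072 roll 0.002 shift(after roll) [-0.79  0.64  2.33]
{'force': array([0.66, 0.26, 0.55]), 'moment': array([-0.03,  0.  ,  0.05]), 'width': 25.45022121973402}
```

View pics/s3c.png

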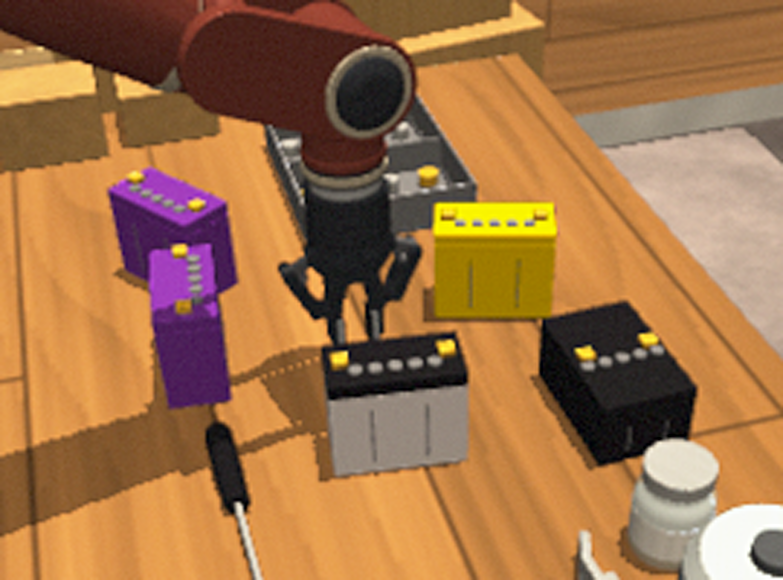

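View pics/top3.png

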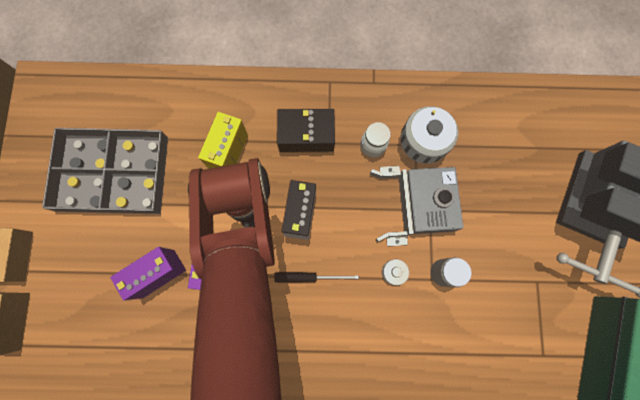

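Call:
{"fn": "apply_moves", "kwargs": {"motion": [[[0.7,0,10,2,0],[0.7,0,15,0,0],[0.7,0,15,0,0],[0.7,0,10,0,0],[0.7,0,4,0,0],[0.7,0,0,0,0],[0.7,0,0,0,0]]]}}

```text
time: 6.4
position: [561.5, 140.9, 211.7]
eef_rot: [-3.139, -0.114, -0.0]
force: [-0.1, 1.0, -0.6]
width: 26.0
```

```bash
cat > st.py <<'E'
from h import *
o,p,R,a=pose(); print('t %.2f'%o['time'],p,'yaw %.3f'%a); f=R.T@o['force'];m=R.T@o['moment']; print('tool F',f,'M',m, 'contact height if F by y: ',p[2]-(-m[0]/f[1]*1000), 'w',o['width'])
E
python3 st.py
```

```text
t 6.40 [561.55 140.93 211.72] yaw 0.072
tool F [-0.04 -0.97  0.56] M [0.01 0.02 0.05] contact height if F by y:  205.9580552724129 w 25.968857112377037
```

Call:
{"fn": "apply_moves", "kwargs": {"motion": [[[0.7,0,3,-1,0],[0.7,0,3,0,0],[0.7,0,3,0,0],[0.7,0,2,0,0],[0.7,0,2,0,0],[0.7,0,1,0,0],[0.7,0,1,0,0]]]}}

```text
time: 7.28
position: [563.2, 126.8, 214.0]
eef_rot: [-3.137, -0.112, -0.004]
force: [0.2, 5.7, 3.5]
width: 26.1
```

```bash
python3 st.py
```

```text
t 7.28 [563.21 126.82 214.05] yaw 0.072
tool F [ 0.59 -5.72 -3.51] M [ 0.7  -0.09  0.21] contact height if F by y:  91.39393635749238 w 26.05472208434059
```

```bash
python3 - <<'E'
from h import *
take('side','side4');take('top','top4');take('wrist','wrist4')
a=load('side4')['im'][90:250,240:420];A=cv2.resize(a,None,fx=3,fy=3,interpolation=cv2.INTER_CUBIC)
b=load('top4')['im'][140:260,180:340];B=cv2.resize(b,None,fx=3,fy=3,interpolation=cv2.INTER_CUBIC)
cv2.imwrite('pics/s4c.png',cv2.cvtColor(A,cv2.COLOR_RGB2BGR));cv2.imwrite('pics/t4c.png',cv2.cvtColor(B,cv2.COLOR_RGB2BGR))
E
```

```text
(no output)
```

View pics/s4c.png

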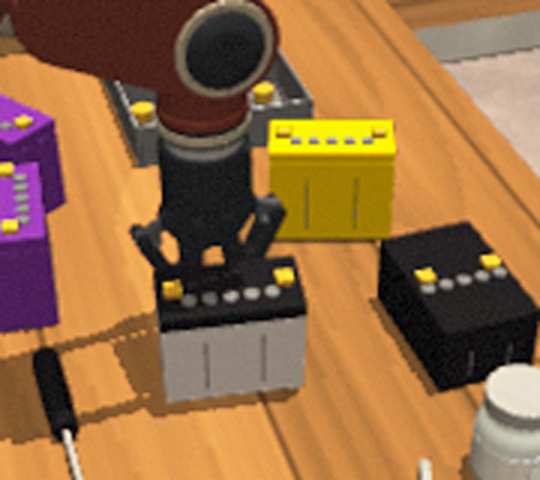

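View pics/t4c.png

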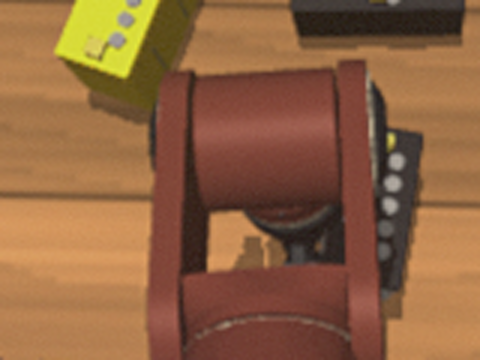

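View pics/wrist4.png

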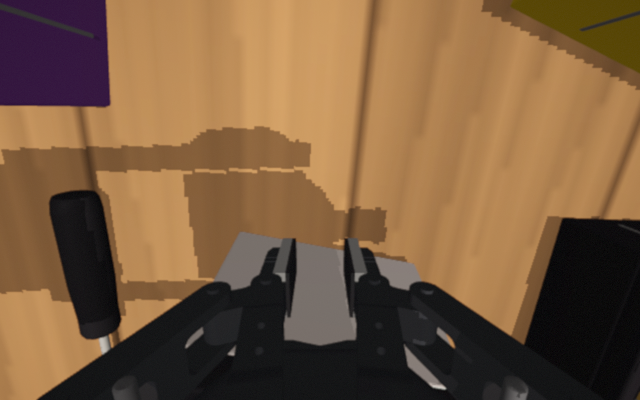

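Call:
{"fn": "apply_moves", "kwargs": {"motion": [[[0,0,-10,0,0],[0,0,-15,0,0],[0,0,-15,0,0],[0,0,-15,-20,0],[0,0,0,-25,0],[0,0,0,-25,0],[0,0,0,-15,0],[0,0,0,0,0]]]}}

```text
time: 8.43
position: [559.2, 181.0, 299.9]
eef_rot: [-3.139, -0.114, -0.006]
force: [0.4, -0.1, -0.1]
width: 85.3
```

```bash
python3 st.py; python3 - <<'E'
from h import *
take('side','side5');take('wrist','wrist5')
o,p,R,a=pose()
S=5;y0,x0=55,215
a=load('side5')['im'][y0:y0+110,x0:x0+150];A=cv2.resize(a,None,fx=S,fy=S,interpolation=cv2.INTER_CUBIC)
A=np.clip(A.astype(float)*1.8,0,255).astype('uint8')
for z in (60,80,100,120,140,160):
  for x in (-75,-57,-43,0,43,57,75):
    q=proj('side5',p+R@np.array([x,0,z])); cv2.circle(A,(int((q[0]-x0+.5)*S),int((q[1]-y0+.5)*S)),2,(255,0,0) if z%40 else (0,255,0),-1)
cv2.imwrite('pics/s5c.png',cv2.cvtColor(A,cv2.COLOR_RGB2BGR))
E
```

```text
t 8.43 [559.19 181.02 299.94] yaw 0.072
tool F [0.42 0.18 0.07] M [0.02 0.02 0.  ] contact height if F by y:  436.5197102613025 w 85.32063201892765
```

View pics/s5c.png

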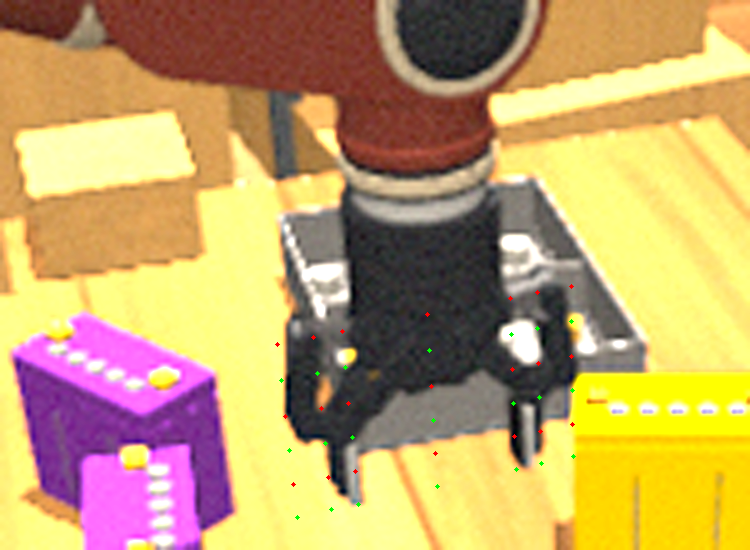

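View pics/wrist5.png

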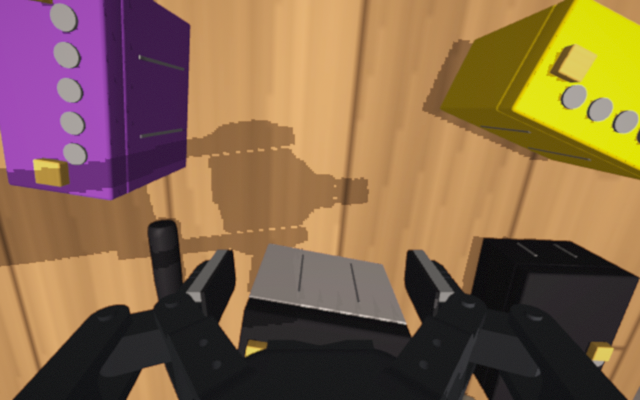

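Call:
{"fn": "apply_moves", "kwargs": {"motion": [[[0,0,-8,0,0.157],[0,0,0,0,0.157],[0,0,0,0,0.157],[0,0,0,0,0.157],[0,0,0,0,0.157],[0,0,0,0,0.157],[0,0,0,0,0.157],[0,0,0,0,0.157],[0,0,0,0,0.157],[0,0,0,0,0.157],[0,-17,9,0,0],[0,-17,9,0,0],[0,0,0,0,0]]]}}

```text
time: 10.15
position: [536.5, 222.8, 297.2]
eef_rot: [2.304, -2.134, -0.001]
force: [-0.0, -0.2, -0.3]
width: 85.5
```

```bash
python3 - <<'E'
from h import *
plan(537,225,165,-1.5)
take('wrist','wrist6');take('top','top6')
a=load('top6')['im'][150:270,220:440];cv2.imwrite('pics/t6c.png',cv2.cvtColor(cv2.resize(a,None,fx=3.6,fy=3.6,interpolation=cv2.INTER_CUBIC),cv2.COLOR_RGB2BGR))
E
```

```text
t 10.15 pos [536.5  222.76 297.22] yaw -1.494 roll 0.006 shift(after roll) [ -2.2   -0.66 132.22]
```

View pics/wrist6.png

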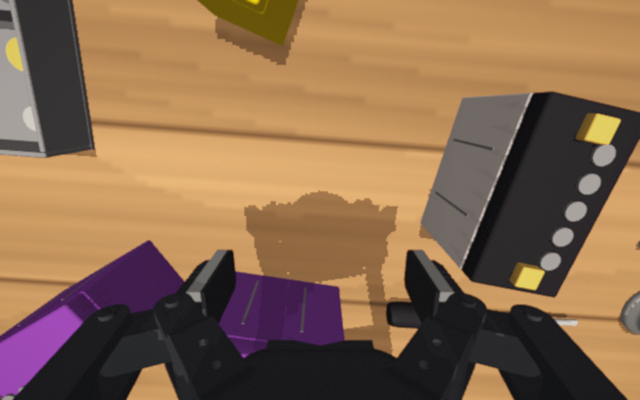

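View pics/t6c.png

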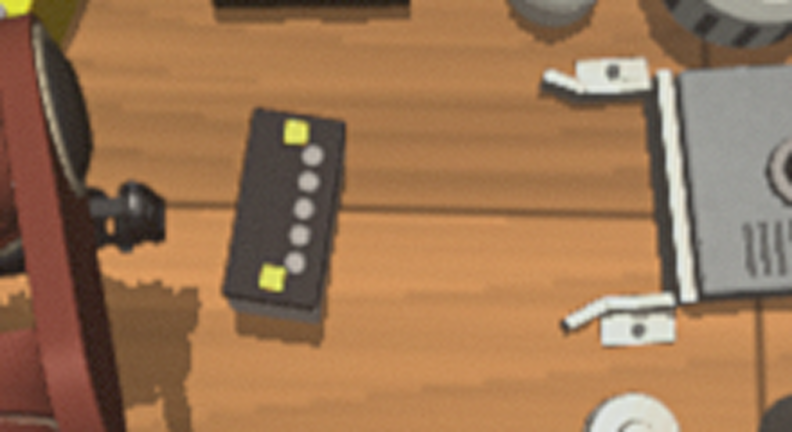

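```bash
python3 - <<'E'
from h import *
c,s=np.cos(-1.7),np.sin(-1.7)
for m in [(-30,60,0),(-30,-60,0),(-30,60,110),(-30,-60,110),(30,-60,110)]:
  w=[565.3+c*m[0]-s*m[1],84.4+s*m[0]+c*m[1],m[2]]; print(m,np.array(w),proj('wrist6',w))
print(pix2z('wrist6',460,98,0),pix2z('wrist6',421,228,0))
E
```

```text
(-30, 60, 0) [628.67 106.42   0.  ] [461.69  99.33]
(-30, -60, 0) [509.67 121.88   0.  ] [419.5  224.95]
(-30, 60, 110) [628.67 106.42 110.  ] [563.15  94.29]
(-30, -60, 110) [509.67 121.88 110.  ] [477.05 293.3 ]
(30, -60, 110) [501.93  62.38 110.  ] [565.93 309.7 ]
[629.63 108.12   0.  ] [506.55 119.81   0.  ]
```

Call:
{"fn": "apply_moves", "kwargs": {"motion": [[[0,-2,0,25,0.006],[0,0,0,30,0],[0,0,0,30,0],[0,0,0,25,0],[0,0,0,15,0],[0,0,0,7,0],[0,0,0,0,0],[0,0,0,0,0]]]}}

```text
time: 11.25
position: [538.2, 223.3, 166.9]
eef_rot: [-2.293, 2.145, -0.002]
force: [-0.0, -0.6, 0.4]
width: 85.4
```

```bash
cat > st.py <<'E'
from h import *
o,p,R,a=pose(); f=R.T@o['force'];m=1000*(R.T@o['moment'])
D=np.array([593.7,-134.5]);ex=np.array([np.cos(-1.5),np.sin(-1.5)]);ey=np.array([-ex[1],ex[0]])
print('t %.2f'%o['time'],p,'yaw %.3f'%a,'dock xy of TCP',(p[:2]-D)@ex,(p[:2]-D)@ey)
print('tool F',f,'M Nmm',m,'w %.1f'%o['width'])
# force at tool (73,y,z): My = z*Fx - x*Fz
if abs(f[0])>1.5: z=(m[1]+73*f[2])/f[0]; print('contact height',p[2]-z,'lateral tool y',(73*f[1]-m[2])/f[0])
E
python3 st.py; python3 -c "
from h import *
take('wrist','wrist7')"
```

```text
t 11.25 [538.16 223.33 166.86] yaw -1.504 dock xy of TCP -360.8633968738946 -30.093153875118144
tool F [ 0.64  0.09 -0.38] M Nmm [-22.16  45.36   3.01] w 85.4
```

View pics/wrist7.png

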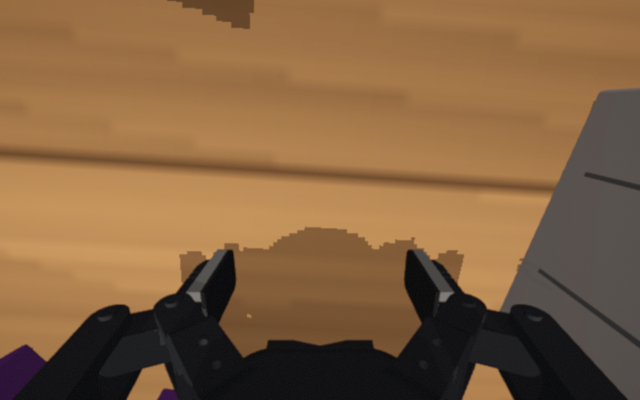

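Call:
{"fn": "apply_moves", "kwargs": {"motion": [[[0,8,0,2,0],[0,10,0,2,0],[0,8,0,0,0],[0,4,0,0,0],[0,2,0,0,0],[0,2,0,0,0],[0,1,0,0,0],[0,1,0,0,0]]]}}

```text
time: 12.3
position: [539.4, 188.0, 161.4]
eef_rot: [-2.292, 2.146, 0.005]
force: [-2.4, 7.9, -1.3]
width: 85.3
```

```bash
python3 st.py
```

```text
t 12.30 [539.41 187.98 161.44] yaw -1.505 dock xy of TCP -325.5128527300502 -31.34763143391067
tool F [-8.    1.92  1.37] M Nmm [-239.65 -771.06  203.01] w 85.3
contact height 77.60316074344803 lateral tool y 7.845297007132544
```

Call:
{"fn": "apply_moves", "kwargs": {"motion": [[[0,1.5,0,0,0],[0,1.5,0,0,0],[0,1.5,0,0,0],[0,1.5,0,0,0]]]}}

```text
time: 12.8
position: [539.6, 182.0, 161.3]
eef_rot: [-2.292, 2.147, 0.006]
force: [-1.9, 7.6, -0.4]
width: 85.4
```

```bash
python3 st.py; python3 - <<'E'
from h import *
take('top','top8');take('side','side8')
a=load('top8')['im'][150:270,220:440];cv2.imwrite('pics/t8c.png',cv2.cvtColor(cv2.resize(a,None,fx=3.6,fy=3.6,interpolation=cv2.INTER_CUBIC),cv2.COLOR_RGB2BGR))
a=load('side8')['im'][90:250,240:420];cv2.imwrite('pics/s8c.png',cv2.cvtColor(cv2.resize(a,None,fx=4,fy=3.6,interpolation=cv2.INTER_CUBIC),cv2.COLOR_RGB2BGR))
E
```

```text
t 12.80 [539.64 182.02 161.28] yaw -1.505 dock xy of TCP -319.55307995978524 -31.53046216413855
tool F [-7.68  1.42  0.46] M Nmm [-145.07 -867.13  265.92] w 85.4
contact height 52.738143961910254 lateral tool y 21.15994008309251
```

View pics/t8c.png

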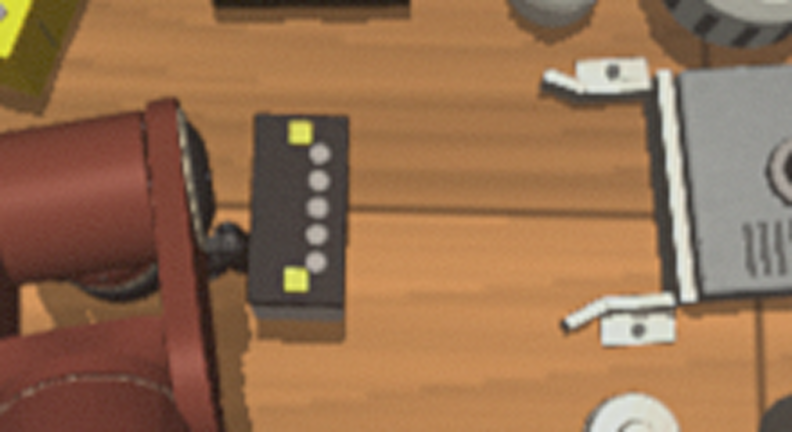

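View pics/s8c.png

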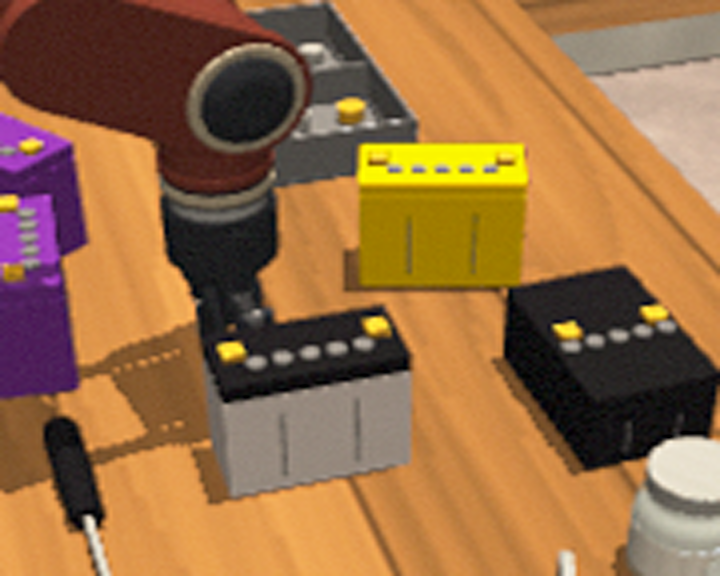

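```bash
cat > bf.py <<'E'
from fit import *
import sys
# usage: bf.py img x0 y0 scale  corners(8 numbers) order rear+y, front+y, front-y, rear-y
a=sys.argv; f=a[1]; x0,y0,S=map(float,a[2:5]); c=np.array(list(map(float,a[5:]))).reshape(-1,2)
o=[(f,i,u/S+x0-.36,v/S+y0-.36) for i,(u,v) in enumerate(c) if u>=0]
x,r=fit(BAT,o,[565,50,-1.5]); 
D=np.array([593.7,-134.5]);t=-1.5;ex=np.array([np.cos(t),np.sin(t)]);ey=np.array([-ex[1],ex[0]])
print('world',x,'dock x %.1f y %.1f yaw %.3f'%((x[:2]-D)@ex,(x[:2]-D)@ey,x[2]-t),'res',abs(r).max())
E
python3 bf.py top6 220 150 3.6 254 107 346 122 319 308 223 293
python3 bf.py top8 220 150 3.6 254 115 348 117 343 305 246 301
```

```text
world [565.28  84.44  -1.7 ] dock x -220.4 y -12.9 yaw -0.196 res 0.7626273754042927
world [564.22  76.96  -1.58] dock x -213.0 y -14.5 yaw -0.077 res 0.8931611973883093
```

Call:
{"fn": "apply_moves", "kwargs": {"motion": [[[0,1.5,0,0,0],[0,1.5,0,0,0],[0,1.5,0,0,0],[0,0.5,0,0,0],[0,0,0,0,0]]]}}

```text
time: 13.52
position: [540.0, 177.0, 161.2]
eef_rot: [-2.292, 2.147, 0.005]
force: [-2.7, 7.3, -1.2]
width: 85.6
```

```bash
python3 st.py; python3 - <<'E'
from h import *
take('top','top9')
a=load('top9')['im'][150:270,220:440];cv2.imwrite('pics/t9c.png',cv2.cvtColor(cv2.resize(a,None,fx=3.6,fy=3.6,interpolation=cv2.INTER_CUBIC),cv2.COLOR_RGB2BGR))
E
```

```text
t 13.53 [539.97 176.98 161.24] yaw -1.505 dock xy of TCP -314.4989249108656 -31.566673242862276
tool F [-7.5   2.25  1.22] M Nmm [-179.97 -827.48  186.56] w 85.6
contact height 62.80158553091161 lateral tool y 2.964065862187433
```

View pics/t9c.png

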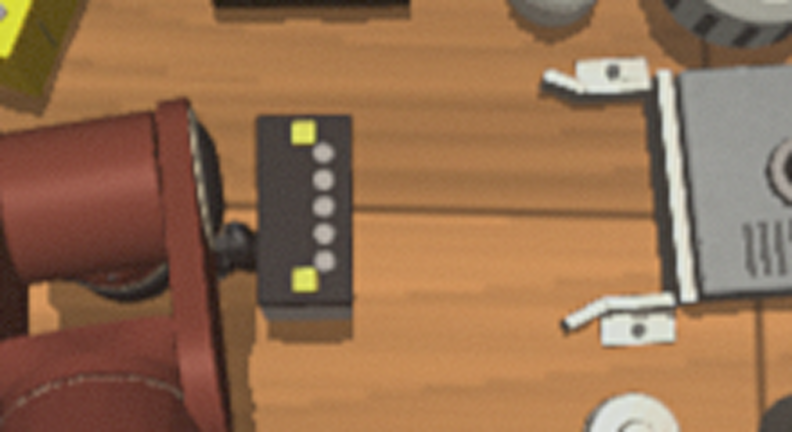

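```bash
python3 bf.py top9 220 150 3.6 257 116 351 116 350 305 257 303
```

```text
world [563.99  73.28  -1.55] dock x -209.4 y -14.9 yaw -0.049 res 0.8967558571382028
```

```bash
python3 - <<'E'
from fit import *
t=lambda x,y:(x/3.6+260-.36,y/3.6+150-.36)
D=np.array([593.7,-134.5]);a=-1.5;ex=np.array([np.cos(a),np.sin(a)]);ey=np.array([-ex[1],ex[0]])
for n,u,v,z in [('flareU',402,77,30),('flareL',420,325,30),('bendU',435,87,30),('bendL',463,304,30),('stopTopU',519,72,50),('stopTopL',543,300,50),('stopRearU',529,72,50),('stopRearL',552,300,50),('butt',666,168,68)]:
  w=pix2z('top0',*t(u,v),z)[:2]; print(n,w,(w-D)@ex,(w-D)@ey)
E
```

```text
flareU [672.97 -87.59] -41.187859414504146 82.39393607803648
flareL [503.81 -98.71] -42.05430804333301 -87.13758056668956
bendU [ 666.46 -110.12] -19.175541697343093 74.30418126206246
bendL [ 518.36 -127.38] -12.433887648795775 -74.65185167565528
stopTopU [ 672.88 -163.29] 34.315254303728466 76.94546826423033
stopTopL [ 519.88 -175.84] 36.01406036120456 -76.56049679525698
stopRearU [ 673.04 -170.01] 41.03093432699374 76.63174506209371
stopRearL [ 520.01 -181.71] 41.87661642637115 -76.84600722359451
butt [ 605.64 -253.67] 119.7204460115716 3.479007080889917
```

Call:
{"fn": "apply_moves", "kwargs": {"motion": [[[0,-4,0,0,0],[0,-2,0,0,0],[0,0,-5,0,0],[0,0,-4.5,0,0.004],[0,4,0,0,0],[0,2,0,0,0],[0,2,-0.3,0,0],[0,2,-0.3,0,0],[0,2,-0.3,0,0],[0,2,-0.3,0,0],[0,2,-0.3,0,0],[0,2,-0.3,0,0],[0,2,-0.3,0,0],[0,2,-0.3,0,0],[0,2,-0.3,0,0],[0,2,-0.3,0,0],[0,2,-0.3,0,0],[0,2,-0.3,0,0]]]}}

```text
time: 15.82
position: [555.0, 154.9, 162.4]
eef_rot: [-2.287, 2.149, 0.005]
force: [-2.7, 12.3, 3.3]
width: 85.3
```

```bash
python3 st.py; cat > tc.py <<'E'
from h import *
import sys
n=sys.argv[1]
take('top','top'+n)
a=load('top'+n)['im'][150:270,260:480];cv2.imwrite('pics/t%sc.png'%n,cv2.cvtColor(cv2.resize(a,None,fx=3.6,fy=3.6,interpolation=cv2.INTER_CUBIC),cv2.COLOR_RGB2BGR))
E
python3 tc.py 10
```

```text
t 15.82 [555.   154.91 162.36] yaw -1.509 dock xy of TCP -291.4173292800357 -18.12720393824436
tool F [-12.5    1.95  -3.22] M Nmm [ -199.52 -1069.38   119.02] w 85.3
contact height 58.0077200814045 lateral tool y -1.8810531656019003
```

View pics/t10c.png

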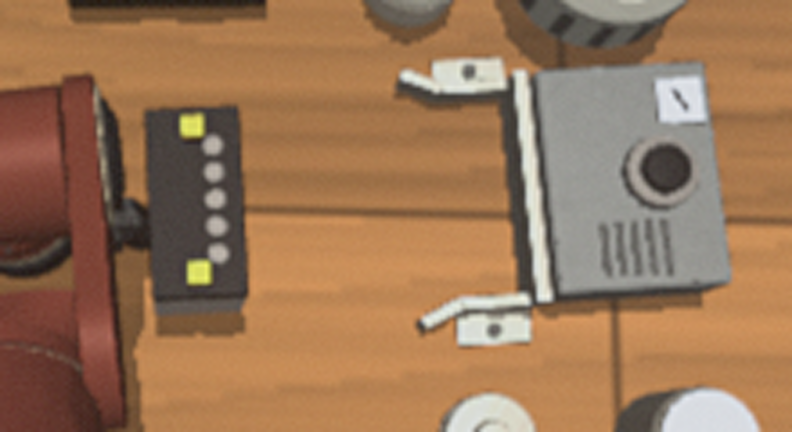

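```bash
python3 bf.py top10 260 150 3.6 146 111 237 106 247 295 154 300; python3 -c "
from h import *
take('wrist','wrist10')"
```

```text
world [568.85  51.15  -1.5 ] dock x -186.9 y -11.7 yaw 0.000 res 0.8547571584640536
```

View pics/wrist10.png

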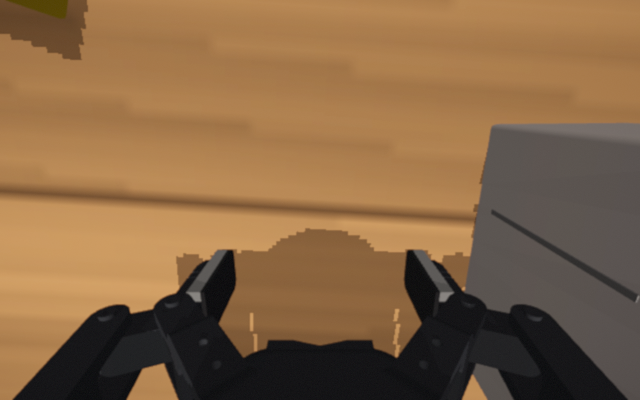

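Call:
{"fn": "apply_moves", "kwargs": {"motion": [[[0,2.5,-0.3,0,-0.004],[0,2.5,-0.3,0,-0.003],[0,2.5,-0.3,0,0],[0,2.5,-0.3,0,0],[0,2.5,-0.3,0,0],[0,2.5,-0.3,0,0],[0,2.5,-0.3,0,0],[0,2.5,-0.3,0,0],[0,2.5,-0.3,0,0],[0,2.5,-0.3,0,0],[0,2.5,-0.3,0,0],[0,2.5,-0.3,0,0],[0,2.5,-0.3,0,0],[0,2.5,-0.3,0,0],[0,2.5,-0.3,0,0],[0,2.5,-0.3,0,0],[0,2.5,-0.3,0,0],[0,2.5,-0.3,0,0],[0,2.5,-0.3,0,0],[0,2.5,-0.3,0,0]]]}}

```text
time: 18.42
position: [564.4, 105.4, 162.2]
eef_rot: [-2.295, 2.141, 0.005]
force: [-2.9, 12.4, 2.6]
width: 85.4
```

```bash
python3 st.py; python3 tc.py 11
```

```text
t 18.43 [564.41 105.43 162.19] yaw -1.501 dock xy of TCP -241.40020897304913 -12.245179600376233
tool F [-12.56   2.05  -2.53] M Nmm [ -167.43 -1123.15    31.69] w 85.4
contact height 58.09325766227887 lateral tool y -9.387178200004655
```

View pics/t11c.png

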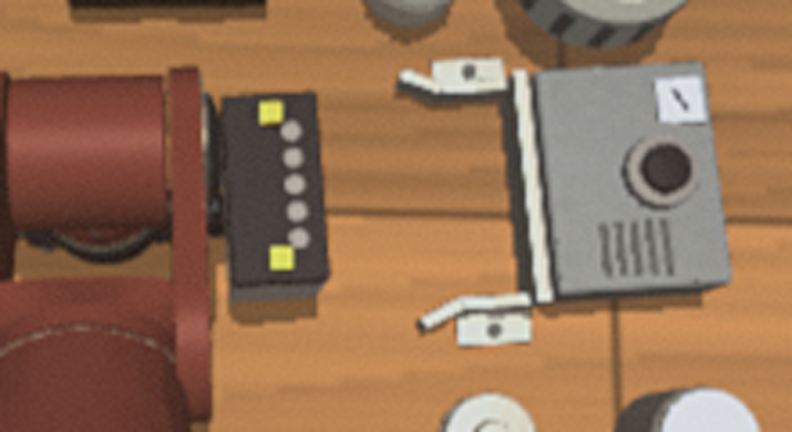

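```bash
python3 bf.py top11 260 150 3.6 222 99 316 93 328 279 232 288;
```

```text
world [578.25   2.97  -1.49] dock x -138.2 y -5.7 yaw 0.005 res 0.9888649354755898
```

Call:
{"fn": "apply_moves", "kwargs": {"motion": [[[0,3,-0.3,0,0],[0,3,-0.3,0,0],[0,3,-0.3,0,0],[0,3,-0.3,0,0],[0,3,-0.3,0,0],[0,3,-0.3,0,0],[0,3,-0.3,0,0],[0,3,-0.3,0,0],[0,3,-0.3,0,0],[0,3,-0.3,0,0],[0,3,-0.3,0,0],[0,3,-0.3,0,0],[0,3,-0.3,0,0],[0,3,-0.3,0,0],[0,3,-0.3,0,0],[0,3,-0.3,0,0],[0,3,-0.3,0,0],[0,3,-0.3,0,0],[0,3,-0.2,0,0],[0,3,-0.2,0,0]]]}}

```text
time: 20.98
position: [574.4, 46.0, 162.1]
eef_rot: [-2.295, 2.141, 0.005]
force: [-2.2, 13.0, 3.3]
width: 85.4
```

```bash
python3 st.py; python3 tc.py 12
```

```text
t 20.98 [574.43  46.01 162.11] yaw -1.501 dock xy of TCP -181.42154612363586 -6.452544685148035
tool F [-13.14   1.27  -3.28] M Nmm [  -81.37 -1107.07    -8.25] w 85.4
contact height 59.672071930408904 lateral tool y -7.663122529289101
```

View pics/t12c.png

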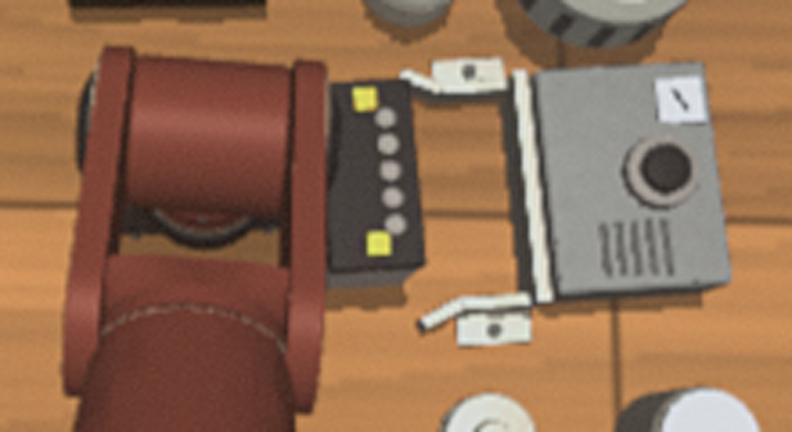

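```bash
python3 bf.py top12 260 150 3.6 -1 -1 411 80 425 264
```

```text
world [589.48 -55.77  -1.5 ] dock x -78.8 y 1.4 yaw -0.004 res 0.8493957806868195
```

Call:
{"fn": "apply_moves", "kwargs": {"motion": [[[0,-4,0,0,0],[0,-2,0,0,0],[0,0,-4,0,0],[0,0,-3,0,0],[0,4,0,0,0],[0,2,0,0,0],[0,3,0,0,0],[0,3,0,0,0],[0,3,0,0,0],[0,3,0,0,0],[0,3,0,0,0],[0,3,0,0,0],[0,3,0,0,0],[0,3,0,0,0],[0,3,0,0,0],[0,3,0,0,0],[0,3,0,0,0],[0,3,0,0,0],[0,3,0,0,0],[0,3,0,0,0]]]}}

```text
time: 23.52
position: [584.8, 4.6, 162.3]
eef_rot: [-2.295, 2.14, 0.004]
force: [-0.2, 12.5, 3.4]
width: 85.6
```

```bash
python3 st.py; python3 tc.py 13; python3 -c "
from h import *
take('side','side13')
a=load('side13')['im'][150:350,240:460];cv2.imwrite('pics/s13c.png',cv2.cvtColor(cv2.resize(a,None,fx=3.5,fy=3,interpolation=cv2.INTER_CUBIC),cv2.COLOR_RGB2BGR))"
```

```text
t 23.52 [584.77   4.59 162.32] yaw -1.501 dock xy of TCP -139.372403865566 0.9299423862911316
tool F [-12.46  -0.7   -3.31] M Nmm [   74.   -1101.81   -39.56] w 85.6
contact height 54.52901804985875 lateral tool y 0.9153712944905985
```

View pics/t13c.png

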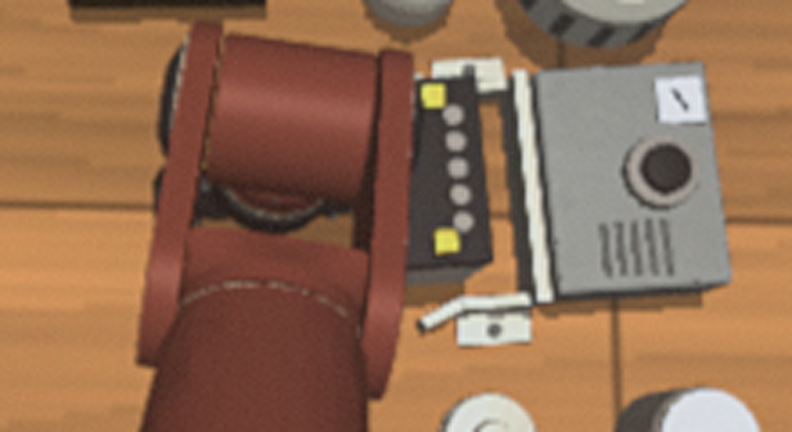

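View pics/s13c.png

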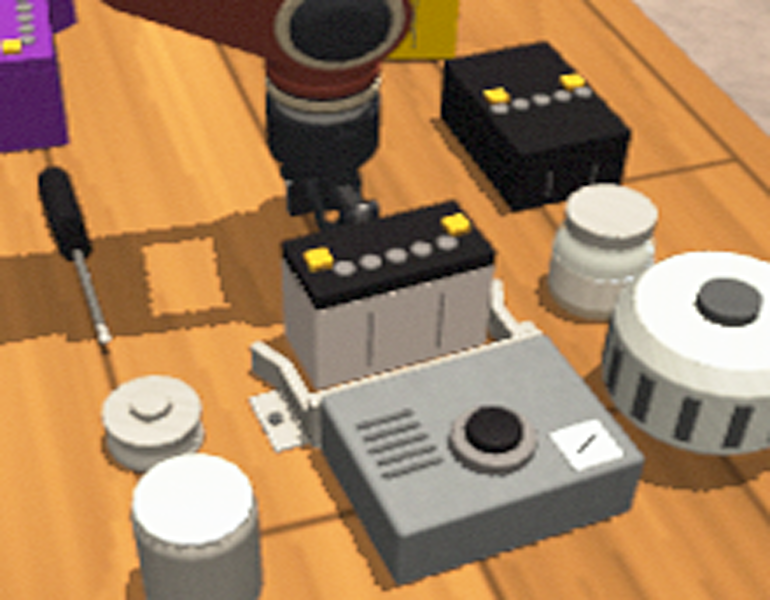

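```bash
python3 bf.py top13 260 150 3.6 -1 -1 473 71 492 262
```

```text
world [593.35 -95.84  -1.49] dock x -38.6 y 2.4 yaw 0.012 res 0.22380873984099026
```

Call:
{"fn": "apply_moves", "kwargs": {"motion": [[[0,2.5,0.1,0,0],[0,2.5,0.1,0,0],[0,2.5,0.1,0,0],[0,2.5,0.1,0,0],[0,2.5,0.1,0,0],[0,2.5,0.1,0,0],[0,2.5,0.1,0,0],[0,2.5,0.1,0,0],[0,2.5,0.1,0,0],[0,2.5,0.1,0,0],[0,2.5,0.1,0,0],[0,2.5,0.1,0,0],[0,1.5,0,0,0],[0,1.5,0,0,0]]]}}

```text
time: 25.38
position: [585.9, -28.4, 162.2]
eef_rot: [-2.295, 2.14, 0.004]
force: [-0.6, 11.8, 5.1]
width: 85.5
```

```bash
python3 st.py
```

```text
t 25.38 [585.89 -28.4  162.24] yaw -1.501 dock xy of TCP -106.39016450903249 -0.281046380519547
tool F [-11.86  -0.21  -5.02] M Nmm [   60.75 -1039.28   -70.13] w 85.5
contact height 43.70124294368988 lateral tool y -4.617073451469096
```

Call:
{"fn": "apply_moves", "kwargs": {"motion": [[[0,1,0,0,0],[0,1,0,0,0],[0,1,0,0,0],[0,1,0,0,0]]]}}

```text
time: 25.88
position: [586.1, -32.0, 162.2]
eef_rot: [-2.295, 2.14, 0.006]
force: [-2.4, 17.2, 5.4]
width: 85.4
```

```bash
python3 st.py
```

```text
t 25.88 [586.11 -32.04 162.21] yaw -1.501 dock xy of TCP -102.74415571869481 -0.3268851534891626
tool F [-17.39   1.17  -5.31] M Nmm [    8.79 -1411.69   -81.01] w 85.4
contact height 58.72734412307818 lateral tool y -9.564532881027786
```

Call:
{"fn": "apply_moves", "kwargs": {"motion": [[[0,1,0,0,0],[0,1,0,0,0]]]}}

```text
time: 26.12
position: [586.2, -32.6, 162.5]
eef_rot: [-2.293, 2.139, 0.01]
force: [-2.4, 25.8, 9.0]
width: 85.0
```

```bash
python3 st.py; python3 tc.py 14; python3 -c "
from h import *
take('wrist','wrist14');take('side','side14')"
```

```text
t 26.12 [586.19 -32.57 162.48] yaw -1.501 dock xy of TCP -102.20790343431817 -0.27999956896593386
tool F [-25.94   0.6   -8.78] M Nmm [  -45.37 -2187.86    53.05] w 85.0
contact height 53.44187533935576 lateral tool y 0.35348437720562237
```

View pics/t14c.png

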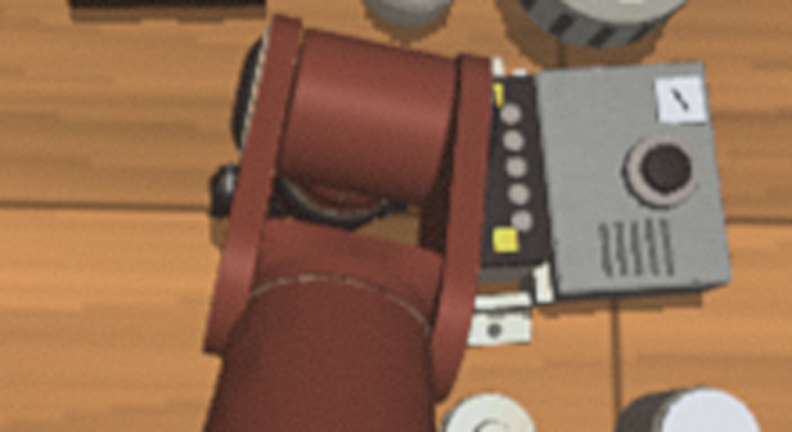

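Call:
{"fn": "apply_moves", "kwargs": {"motion": [[[0,-2,0,0,0],[0,-4,0,0,0],[0,-8,0,0,0],[0,-20,0,0,0],[0,-30,0,-10,0],[0,-30,0,-30,0],[0,-30,0,-40,0],[0,-30,0,-40,0],[0,-20,0,-40,0],[0.3,0,0,-30,0],[0.7,0,0,0,0],[1,0,0,0,0]]]}}

```text
time: 27.78
position: [573.4, 137.7, 350.3]
eef_rot: [2.297, -2.142, -0.002]
force: [-0.5, -0.3, 0.3]
width: 32.4
```

```bash
python3 st.py; python3 tc.py 15; python3 -c "
from h import *
take('wrist','wrist15');take('side','side15')
a=load('side15')['im'][150:350,240:460];cv2.imwrite('pics/s15c.png',cv2.cvtColor(cv2.resize(a,None,fx=3.5,fy=3,interpolation=cv2.INTER_CUBIC),cv2.COLOR_RGB2BGR))"
```

```text
t 27.77 [573.44 137.67 350.25] yaw -1.501 dock xy of TCP -272.9199814761577 -0.9612060271912646
tool F [ 0.31  0.53 -0.29] M Nmm [ -8.37 -32.36  56.82] w 32.4
```

View pics/t15c.png

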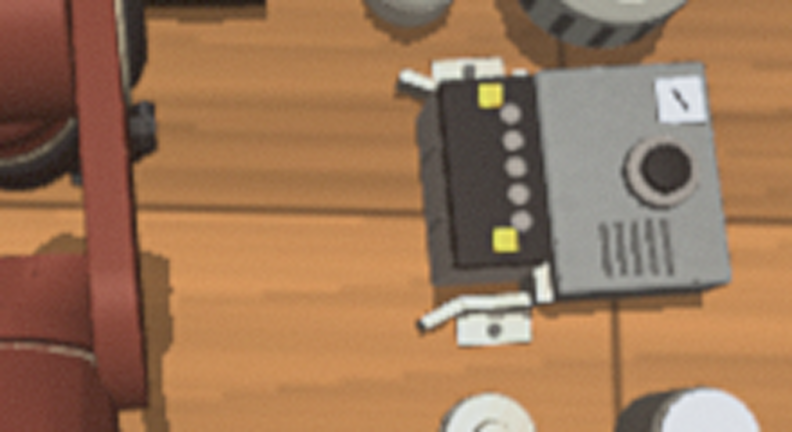

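View pics/s15c.png

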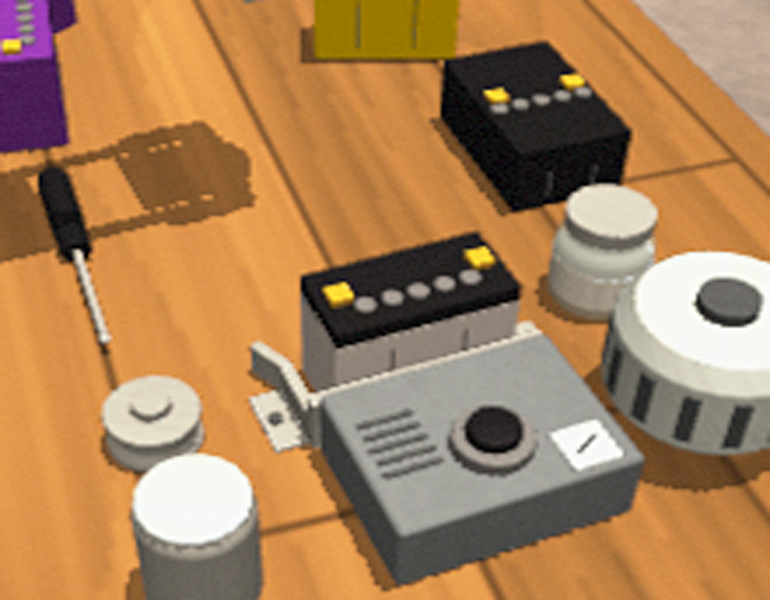

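View pics/wrist15.png

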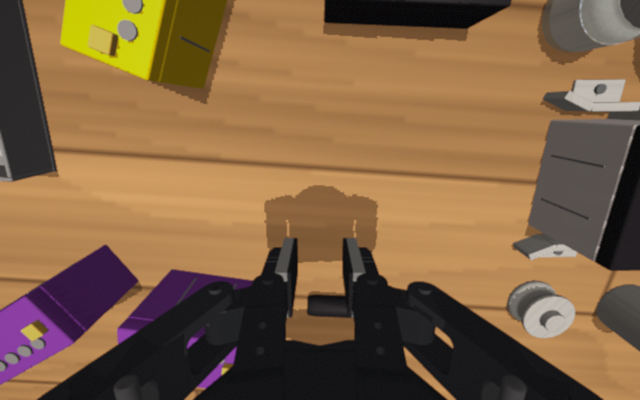

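```bash
python3 bf.py top15 260 150 3.6 438 82 533 75 551 262 456 269; python3 - <<'E'
from h import *
a=load('wrist15')['im'][60:290,490:640];cv2.imwrite('pics/w15c.png',cv2.cvtColor(cv2.resize(a,None,fx=3.5,fy=2.6,interpolation=cv2.INTER_CUBIC),cv2.COLOR_RGB2BGR))
E
```

```text
world [ 592.56 -133.15   -1.49] dock x -1.4 y -1.0 yaw 0.010 res 0.6234522882565443
```

View pics/w15c.png

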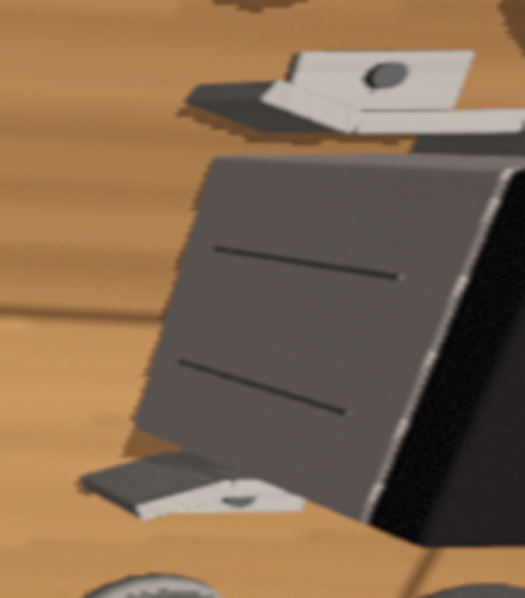

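```bash
python3 - <<'E'
from h import *
t=lambda x,y:(x/3.6+260-.36,y/3.6+150-.36)
s=lambda x,y:(x/3.5+240-.36,y/3+150-.33)
# button top: top crop (666,168), side15 crop (493,428)
def P(f):
    d=load(f); R=Rm(d['R']); return d['K']@np.hstack([R.T,-(R.T@d['xyz'].ravel())[:,None]])
X=cv2.triangulatePoints(P('top15'),P('side15'),np.array(t(666,168)).reshape(2,1),np.array(s(493,428)).reshape(2,1)); X=(X[:3]/X[3]).ravel(); print(X,proj('top15',X)-t(666,168),proj('side15',X)-s(493,428))
for z in (66,70,74,78,82): print(z,pix2z('top15',*t(666,168),z)[:2],pix2z('side15',*s(493,428),z)[:2])
plan(596,-170,400,-1.5)
E
```

```text
[ 602.65 -249.41   80.79] [-0.02  0.12] [ 0.15 -0.04]
66 [ 606.06 -254.33] [ 607.55 -239.64]
70 [ 605.22 -253.02] [ 606.15 -242.28]
74 [ 604.37 -251.7 ] [ 604.74 -244.93]
78 [ 603.53 -250.39] [ 603.33 -247.57]
82 [ 602.69 -249.07] [ 601.92 -250.22]
t 27.93 pos [573.44 137.29 349.42] yaw -1.501 roll -0.001 shift(after roll) [308.11  -0.76 -50.58]
```

Call:
{"fn": "apply_moves", "kwargs": {"motion": [[[1,31,0,-15,0],[1,31,0,-15,0],[1,31,0,-10,0],[1,31,0,-10,0],[1,31,0,0,0],[1,31,0,0,0],[1,31,0,0,0],[1,31,0,0,0],[1,31,0,0,0],[1,29,0,0,0],[1,0,0,0,0]]]}}

```text
time: 29.3
position: [595.2, -171.6, 400.0]
eef_rot: [2.294, -2.146, -0.004]
force: [-0.8, 0.3, -0.1]
width: 0.1
```

```bash
python3 st.py; python3 - <<'E'
from h import *
take('wrist','wrist16')
plan(602.5,-249.4,300,-1.5)
E
```

```text
t 29.30 [ 595.19 -171.58  400.05] yaw -1.504 dock xy of TCP 37.08987543311371 -1.1405839081404734
tool F [-0.34  0.74  0.1 ] M Nmm [28.6   1.16  6.43] w 0.1
t 29.35 pos [ 595.23 -170.48  400.25] yaw -1.503 roll -0.003 shift(after roll) [ 79.24  -1.67 100.25]
```

View pics/wrist16.png

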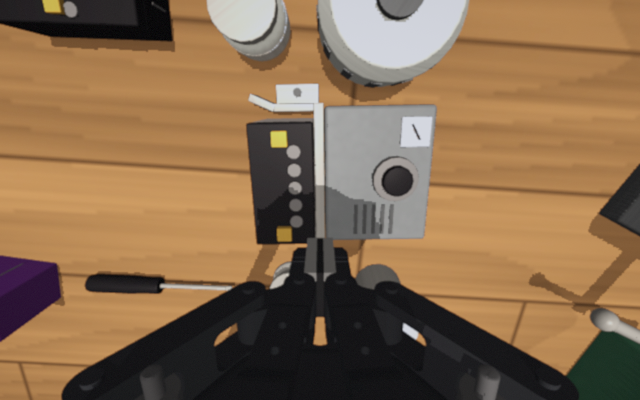

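```bash
python3 - <<'E'
from h import *
a=load('wrist16')['im'][75:255,235:445];cv2.imwrite('pics/w16c.png',cv2.cvtColor(cv2.resize(a,None,fx=3.8,fy=3.3,interpolation=cv2.INTER_CUBIC),cv2.COLOR_RGB2BGR))
# predicted stop face & battery positions
D=np.array([594,-134.6]);ex=np.array([np.cos(-1.5),np.sin(-1.5)]);ey=np.array([-ex[1],ex[0]])
for n,x,y,z in [('stopfoot+',30,75,0),('stop top+',30,75,50),('stop top-',30,-75,50),('bat front top+',30,60,110),('bat front top-',30,-60,110)]:
    w=[*(D+x*ex+y*ey),z]; print(n,proj('wrist16',w))
E
```

```text
stopfoot+ [313.99 106.62]
stop top+ [313.04 106.73]
stop top- [314.48 237.65]
bat front top+ [311.65 125.09]
bat front top- [313.22 250.02]
```

View pics/w16c.png

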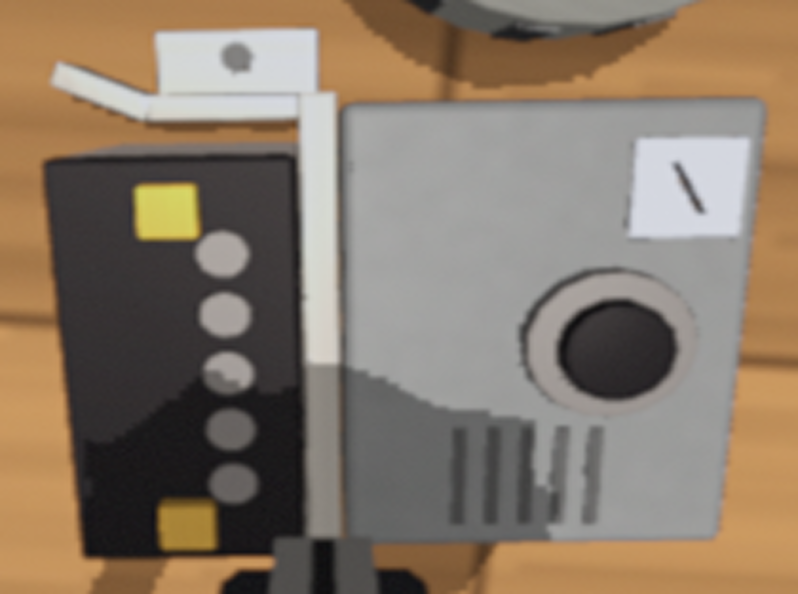

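```bash
python3 - <<'E'
from fit import *
S=lambda u,v:(u/3.8+235-.37,v/3.3+75-.35)
pts=[(46,161),(294,156),(303,553),(86,556)]
D=np.array([594,-134.6]);ex=np.array([np.cos(-1.5),np.sin(-1.5)]);ey=np.array([-ex[1],ex[0]])
for z in (98,104,110):
  B=BAT.copy();B[:,2]=z
  x,r=fit(B,[('wrist16',i,*S(*p)) for i,p in enumerate(pts)],[594,-134,-1.5]); print(z,x,'dock',(x[:2]-D)@ex,(x[:2]-D)@ey,abs(r).max())
H=[(343,103),(764,100),(716,538),(345,541)]
x,r=fit(HOU,[('wrist16',i,*S(*p)) for i,p in enumerate(H)],[594,-134,-1.5]); print(x,abs(r).max())
print('btn',pix2z('wrist16',*S(617,349),80))
for z in (110,104):
  B=BAT.copy();B[:,2]=z
  for pp in [[(438,82),(533,75),(551,262),(456,269)]]:
    x,r=fit(B,[('top15',i,u/3.6+260-.36,v/3.6+150-.36) for i,(u,v) in enumerate(pp)],[594,-134,-1.5]); print('top',z,x,abs(r).max())
E
```

```text
98 [ 595.82 -135.57   -1.49] dock 1.095257933652381 1.7451651313227672 0.7758794698574434
104 [ 597.15 -136.27   -1.49] dock 1.8910368081860554 3.020759941927811 1.988098548220222
110 [ 598.46 -136.98   -1.49] dock 2.686344710960817 4.28408714599654 3.603812608572497
[ 595.44 -134.52   -1.49] 2.1769540099679148
btn [ 605.05 -249.67   80.  ]
top 110 [ 592.56 -133.15   -1.49] 0.6234526997048135
top 104 [ 593.77 -134.4    -1.49] 0.4428280970664389
```

```bash
python3 -c "
from h import *
plan(603.3,-249.5,270,-1.5)"
```

```text
t 29.35 pos [ 595.23 -170.48  400.25] yaw -1.503 roll -0.003 shift(after roll) [ 79.39  -2.46 130.25]
```

Call:
{"fn": "apply_moves", "kwargs": {"motion": [[[1,20,-0.6,0,-0.003],[1,20,-0.6,20,0],[1,20,-0.6,25,0],[1,19,-0.6,30,0],[1,0,0,30,0],[1,0,0,20,0],[1,0,0,5,0],[1,0,0,0,0],[1,0,0,0,0]]]}}

```text
time: 30.48
position: [604.1, -248.6, 273.4]
eef_rot: [-2.301, 2.138, -0.004]
force: [0.2, 0.3, -0.8]
width: 0.2
```

```bash
python3 st.py;python3 -c "
from h import *
plan(603.3,-249.5,254,-1.5); take('side','side17')
a=load('side17')['im'][150:350,240:460];cv2.imwrite('pics/s17c.png',cv2.cvtColor(cv2.resize(a,None,fx=3.5,fy=3,interpolation=cv2.INTER_CUBIC),cv2.COLOR_RGB2BGR))"
```

```text
t 30.48 [ 604.07 -248.55  273.41] yaw -1.498 dock xy of TCP 114.49806991342597 2.272594265396049
tool F [-0.29 -0.21  0.8 ] M Nmm [ 0.95 15.21 -8.23] w 0.2
t 30.48 pos [ 604.07 -248.55  273.41] yaw -1.498 roll 0.002 shift(after roll) [ 0.89  0.83 19.41]
```

View pics/s17c.png

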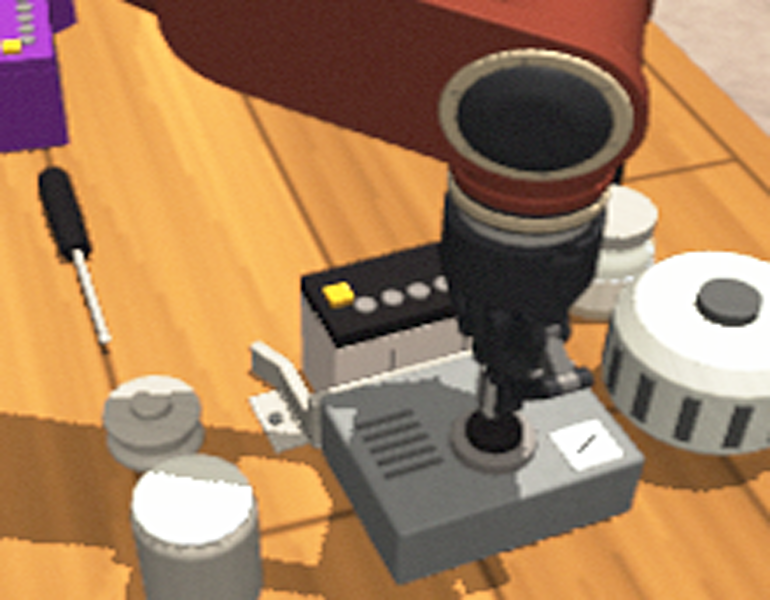

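Call:
{"fn": "apply_moves", "kwargs": {"motion": [[[1,0.8,0.8,4,0],[1,0,0,4,0],[1,0,0,4,0],[1,0,0,3,0],[1,0,0,2,0],[1,0,0,2,0],[1,0,0,2,0]]]}}

```text
time: 31.4
position: [602.8, -249.3, 251.3]
eef_rot: [2.301, -2.139, -0.001]
force: [-6.5, 2.6, 14.3]
width: -0.1
```

```bash
python3 st.py
```

```text
t 31.40 [ 602.78 -249.26  251.32] yaw -1.498 dock xy of TCP 115.1182492281017 0.9373509330460705
tool F [ -3.08   6.25 -14.28] M Nmm [-1096.77  -676.5    -19.3 ] w -0.1
contact height -306.0153635369335 lateral tool y -154.23288789922375
```

```bash
python3 -c "
from h import *
take('side','side18');take('wrist','wrist18')
a=load('side18')['im'][230:320,350:470];cv2.imwrite('pics/s18c.png',cv2.cvtColor(cv2.resize(a,None,fx=6,fy=6,interpolation=cv2.INTER_CUBIC),cv2.COLOR_RGB2BGR))
a=load('side17')['im'][230:320,350:470];cv2.imwrite('pics/s17d.png',cv2.cvtColor(cv2.resize(a,None,fx=6,fy=6,interpolation=cv2.INTER_CUBIC),cv2.COLOR_RGB2BGR))"; python3 st.py
```

```text
t 31.50 [ 602.84 -249.26  251.46] yaw -1.498 dock xy of TCP 115.11951618052849 1.0010753567707311
tool F [-2.18  3.62 -6.22] M Nmm [-651.81 -389.78  -21.13] w 0.0
contact height -135.31340560086062 lateral tool y -130.9088453734985
```

View pics/s18c.png

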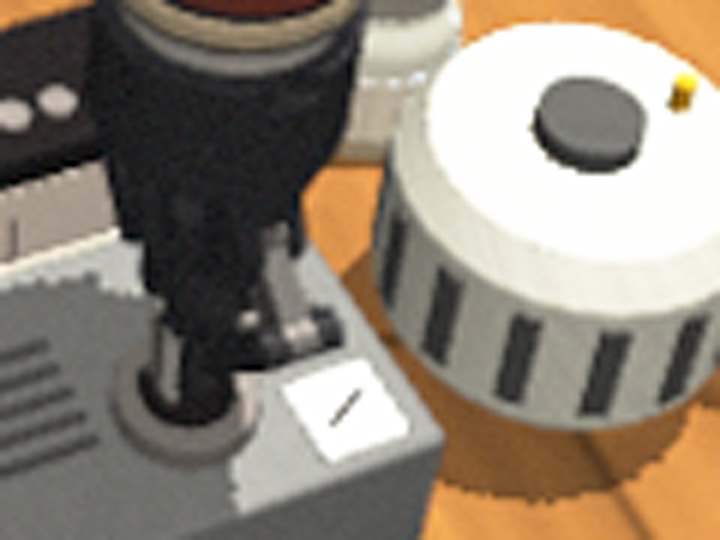

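View pics/s17d.png

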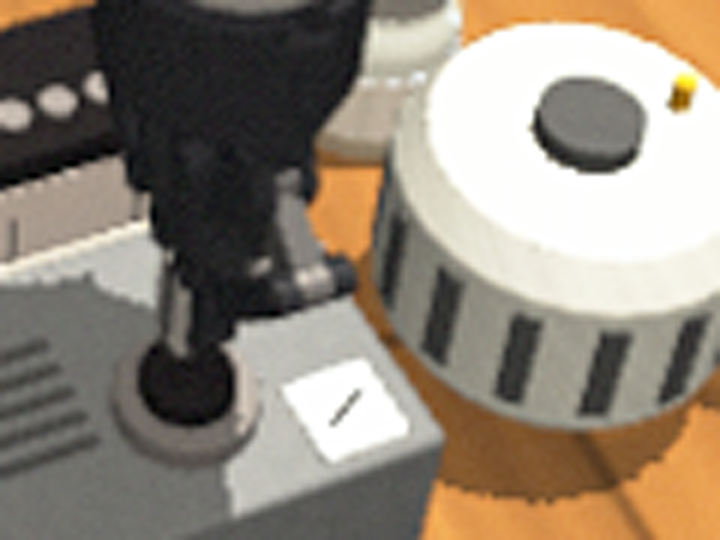

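View pics/wrist18.png

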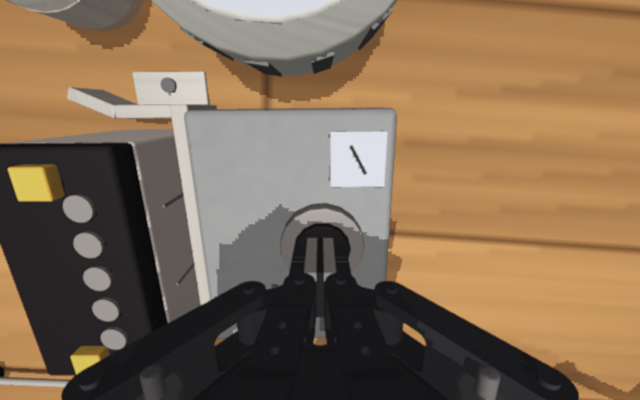

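Call:
{"fn": "apply_moves", "kwargs": {"motion": [[[1,0,0,1,0],[1,0,0,1,0],[1,0,0,0,0]]]}}

```text
time: 31.88
position: [603.0, -249.4, 251.3]
eef_rot: [2.301, -2.139, -0.001]
force: [-7.2, 3.7, 13.7]
width: 0.0
```

```bash
python3 st.py
```

```text
t 31.88 [ 602.98 -249.36  251.32] yaw -1.498 dock xy of TCP 115.22409358270787 1.131640686976558
tool F [ -4.19   6.95 -13.69] M Nmm [-1323.69  -740.25     8.4 ] w 0.0
contact height -163.9794103833799 lateral tool y -119.09835570787271
```

Call:
{"fn": "apply_moves", "kwargs": {"motion": [[[1,0,0,1.5,0],[1,0,0,1.5,0],[1,0,0,0,0],[1,0,0,0,0]]]}}

```text
time: 32.38
position: [603.2, -249.4, 251.1]
eef_rot: [2.301, -2.138, -0.001]
force: [-14.0, 7.0, 26.0]
width: 0.0
```

```bash
python3 st.py
```

```text
t 32.38 [ 603.19 -249.41  251.08] yaw -1.498 dock xy of TCP 115.28937373654674 1.333972837610811
tool F [ -8.    13.49 -26.03] M Nmm [-2327.67 -1378.4     22.97] w 0.0
contact height -158.9750296014158 lateral tool y -120.27310972367421
```

Call:
{"fn": "apply_moves", "kwargs": {"motion": [[[1,0,0,-3.5,0],[1,0,0,-2,0],[1,0,0,-1,0]]]}}

```text
time: 32.75
position: [603.1, -249.4, 252.8]
eef_rot: [-2.3, 2.139, -0.003]
force: [-0.6, 0.9, 4.5]
width: -0.0
```

```bash
python3 st.py
```

```text
t 32.75 [ 603.11 -249.44  252.81] yaw -1.498 dock xy of TCP 115.31773291121672 1.2553837741388403
tool F [-0.92  0.54 -4.47] M Nmm [-59.7  -29.95  20.58] w -0.0
```

Call:
{"fn": "apply_moves", "kwargs": {"motion": [[[1,0,0,-1,0],[1,0,0,-1,0],[1,0,0,0,0]]]}}

```text
time: 33.12
position: [603.1, -249.4, 254.4]
eef_rot: [-2.3, 2.139, -0.002]
force: [2.2, -0.3, 2.9]
width: 0.3
```

```bash
python3 st.py
```

```text
t 33.12 [ 603.13 -249.43  254.43] yaw -1.498 dock xy of TCP 115.31232554438633 1.2720360372574238
tool F [ 0.47 -2.15 -2.92] M Nmm [373.49 109.88  27.26] w 0.3
```

Call:
{"fn": "apply_moves", "kwargs": {"motion": [[[1,0,0,-1,0],[1,0,0,-1,0],[1,0,0,0,0]]]}}

```text
time: 33.5
position: [602.7, -249.3, 256.0]
eef_rot: [2.301, -2.139, -0.0]
force: [1.1, -1.5, 1.9]
width: 0.1
```

```bash
python3 st.py
```

```text
t 33.50 [ 602.68 -249.29  256.04] yaw -1.498 dock xy of TCP 115.13444202977814 0.8404485077444558
tool F [ 1.57 -0.95 -1.92] M Nmm [213.05 110.7   40.09] w 0.1
contact height 275.03285166513086 lateral tool y -69.77181956406334
```

Call:
{"fn": "apply_moves", "kwargs": {"motion": [[[1,0,0,-3,0],[1,0,0,-10,0],[1,0,0,-20,0],[1,0,0,-30,0],[1,0,0,-40,0],[1,0,0,-40,0],[1,-30,30,0,0],[1,-30,40,0,0],[1,-30,40,0,0],[1,-30,40,0,0],[1,0,30,0,0],[1,0,0,0,0]]]}}

```text
time: 35.0
position: [413.2, -142.3, 400.6]
eef_rot: [-2.3, 2.14, -0.004]
force: [-0.3, -0.6, 0.3]
width: -0.2
```

```bash
python3 st.py; python3 tc.py 19; python3 -c "
from h import *
take('side','side19')"
```

```text
t 35.00 [ 413.22 -142.28  400.63] yaw -1.499 dock xy of TCP -5.003869577288687 -180.58006838739152
tool F [ 0.55  0.35 -0.32] M Nmm [ 0.24 72.6  41.04] w -0.2
```

View pics/top19.png

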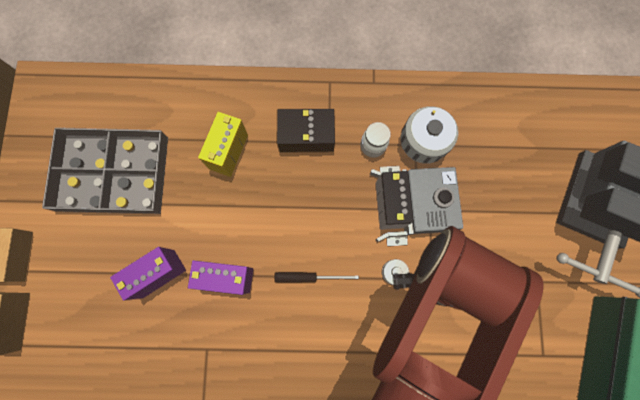

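View pics/side19.png

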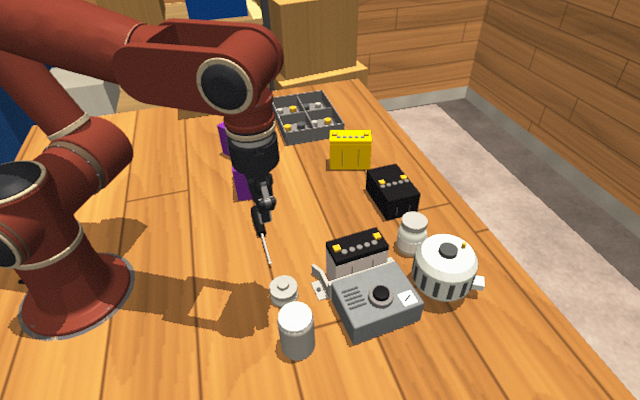

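```bash
python3 -c "
from h import *
a=load('side0')['im'].astype(int)[260:330,330:430];b=load('side19')['im'].astype(int)[260:330,330:430];print('button region diff',abs(a-b)[20:50,35:65].mean())
print(sign_off())"; python3 bf.py top19 260 150 3.6 438 82 533 75 551 262 456 269
```

```text
button region diff 7.653333333333333
the job is handed in; nothing more can be done
None
world [ 592.56 -133.15   -1.49] dock x -1.4 y -1.0 yaw 0.010 res 0.6234522882565443
```

The battery is in the bay against the back stop, and the start button was then pressed fully down and let up again. I handed the job in at about 35 s with the arm clear of everything.

**Push:** I pushed with the back of the open gripper's leading finger, its tip 1–3 mm above the bench. The battery came square early on, then slid straight in. At the end the push force rose from 12 N to 26 N with almost no further movement. Views from above after backing off showed it flush with the stop. They put it within about 3 mm of centre and 0.01 rad of square.

**Button:** It reached a hard stop, where the force rose to 26 N in only about 0.2 mm. On release the force fell 4.5, 2.9, 1.9 N over about 3 mm, which matches the spring. I did not check directly that it came fully up. The last side view looks right, but a rough image comparison with the start was inconclusive.

**What disagreed or fell short:**
- **Contact height:** The forces put the push mostly at 53–63 mm up the battery, with one reading of 78 mm at first touch. That is above the 40 mm advised, because the finger's linkage is wider than its tip. I saw no tipping in the pictures I took along the way.
- **First try:** A gripper-sideways approach touched too high, at about 85 mm, so I backed off. The battery did not move.
- **Camera scale:** The wrist and top cameras disagreed by about 5 mm on the battery's position across the bay. Assuming its top edge sits near 100–104 mm instead of 110 mm brings them to within 1–3 mm.
- **Final position:** My last position figure reuses corner points from the picture taken just after the push, so it is not a fresh measurement.

The bystanders look unmoved in the last pictures, but I did not measure them. In the last top view the arm partly covers the pulley and hides the can, which shows unmoved in the side view.

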